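Cap the solvent can: push the camlock cap on and fold both cam arms

TASK

Close the solvent can in the fume cupboard: push the loose two-armed coupling cap fully home on the can's leaning grooved adaptor while its cam arms stand open, then swing the two arms over, one after the other, until each lies down flat along the cap's side and the cap is locked on. Leave the other things on the bench where they stand.

Things in the scene. Friction and masses are not known exactly. Their poses are not given: they have to be found in the camera images.
- can: Fixed heavy 5-litre stainless solvent can: cylinder 180 mm wide to 115 mm height, conical shoulder to 157 mm, in a round white drip pan 232 mm wide, 24 mm high. Origin: centre of the pan's foot on the bench, z up. Its filler neck leans towards the can's -x (at yaw 0 towards the robot). Over the origin a vent tube 16 mm wide with a 34 mm brass head, up to 303 mm high.
- stand: Fixed clamp stand that goes with the can (same origin and axes as the can): rod 12 mm wide and 410 mm high at x 145, y -105 mm, on a plate 140 x 100 x 12 mm; at 225 mm height a clamp arm runs from the rod to the vent tube.
- adaptor: Fixed stainless 1-inch camlock adaptor on the can's neck. Origin: centre of its flat end face, 187 mm above the bench; z outwards along its axis, 35 degrees from vertical towards the can's -x; y level. 36.6 mm wide, 2.5 mm end chamfer; groove 4 mm deep from 7 to 23 mm below the end face; 48 mm hexagon 34 mm below it, can shoulder 62 mm below it. The cap goes on in any rotation.
- cap: Loose stainless camlock cap, 0.2-0.4 kg: cup 48 mm wide, 38 mm high, bore 38 mm wide, 30 mm deep, standing mouth down on the bench. Origin: centre of the mouth; z towards the closed end. Bare sides at +-x; a cam arm hinged at each of +-y, between ears reaching 33 mm from the axis. A half turn looks the same. Goes on only while both arms are open more than 0.8 rad, else the cams block the bore.
- cap_seat (a point): Centre of the seat inside the cap, 30 mm above its mouth on its axis, axes as the cap's; it meets the adaptor's origin when the cap is fully home.
- lever_a (a joint): Angle of the cam arm on the cap's +y side, rad: 0 folded flat along the cap's side, pointing along the cap's +z past its closed end; 1.57 straight out along +y; stop at 1.75. Starts open, 1.05 to 1.5. Hinge line parallel to the cap's x through x 0, y 27.5, z 14 mm in the cap's frame. Stays where left (0.05 N m). Folded, its cam bites in the adaptor's groove; it won't fold if the cap is not home.
- lever_b (a joint): Angle of the cam arm on the cap's -y side, mirror image of lever_a: 0 folded flat along the cap's side, 1.57 straight out along -y. Hinge line parallel to the cap's x through x 0, y -27.5, z 14 mm in the cap's frame.
- lever_a_grip (a point): Point on lever_a's bar 50 mm from its hinge. The bar is 10 mm wide along the hinge line, 6 mm thick, 67 mm long from the hinge, its last 25 mm bent 14 degrees outwards; it can be pinched across its width or pushed.
- lever_b_grip (a point): The same point on lever_b, 50 mm from its hinge.
- plug: Bystander: loose stainless grooved plug without arms, 48 mm flange below, 37 mm head, 43 mm high, standing on the bench. Origin: centre of its underside. Cap and plug stand on opposite sides of the can, either way round.
- jar: Bystander: loose clear glass jar with a black lid, 60 mm in diameter, 85 mm high. Origin: centre of its underside.
- beaker: Bystander: loose foil-wrapped beaker, up to 90 mm in diameter, 101 mm high. Origin: centre of its underside.
- amber: Bystander: loose amber bottle, 72 mm in diameter, 165 mm high. Origin: centre of its underside.
- dish: Bystander: loose flat glass dish, 64 mm in diameter, 16 mm high. Origin: centre of its underside.
- spanner: Bystander: loose spanner 130 mm long, lying flat between robot and can. Origin: middle of its underside.
Mind the look-alikes: they are no part of the job. What is shaped like the cap but turquoise is not meant.

How it is judged:
By the outcome, as a careful person would: the job done as asked, in the order asked, and still so for the second after the job is handed in, with the robot touching nothing.
It also fails if it takes over 61 s, if anything falls off the work surface, if the arm or the gripper's body presses on something with over 40 N, if the wrist force passes 120 N, or if a joint passes its speed limit or range.

ROBOT

A 7-joint arm with a two-finger parallel gripper is mounted at the origin on the work surface. World frame = base frame: x ahead of the robot, y to its left, z up, the work surface at z = 0. Lengths are in m, angles in rad, forces in N, time in s.
With the tool pointing down it reaches from about 0.425 to 0.875 m from the base axis. Payload 4.7 kg.
Tool frame: the origin (TCP) lies on the centre line of the jaws, within the pads' length; the fingertips stand 22 mm ahead of it and the grasp point (between the pads) lies 3 mm ahead of it; z points along the fingers, y is the direction in which the jaws open and shut (so a half turn about z gives the same grasp; the last joint's range is limited). The gripper opens to 87 mm and grips with 3 to 60 N. Pads are 19 mm wide; open, the fingers measure 117 mm over their backs; the gripper's body (75 mm by 190 mm) begins 51 mm behind the grasp point.
Start: joints at [-1.282, 0.321, -0.07, 1.45, 0.023, 1.371, -0.057], TCP at [0.176, 0.626, 0.216] pointing down, gripper open.
Joint ranges: [-2.86, 2.86], [-0.3, 2.09], [-1.38, 1.24], [0.06, 2.45], [-1.56, 4.7], [0.09, 2.05], [-2.69, 2.69]. Speed limits (rad/s): [2.57, 2.57, 3.14, 3.14, 3.14, 3.14, 3.14].

INTERFACE

Orientations are given as a rotation vector (axis times angle).
In Python, from bench import ctrl, imaging, close_job, finder gives the robot as it stands. The module is installed in compiled form; this text tells all that it offers.
- The arm moves only by the shell command python3 -m jog 'ROWS' [FORCE]. ROWS is JSON, a list that holds one entry, the list of rows, each a list of 7 numbers: the shift along the tool's x, y, z in cm, then the turn, a rotation vector about the tool's x, y, z in degrees, then the finger opening in cm, from 0 to 8.7. In form: [[[dx, dy, dz, ax, ay, az, claw], ...]]. A call has 1 to 12 rows; each row shifts and turns the commanded pose from where the row before left it, along the tool's axes as they then stand; what a row does not reach is not made up. A row lasts 1/10 s, in which the tool goes at most 50 mm and 8.59 degrees, less where a joint would pass 70% of its speed; a pose out of reach is approached as far as the arm can. A call is refused whole if a number of a shift passes 5 or a number of a turn 8.59, either way. A call with a gripper value outside its range is refused whole. The fingers move at their own pace and stop on an object; FORCE is the grip in N (left out, the last holds). Time passes only in rows, so rows that do not move let the fingers close. It gives the time, the measured TCP pose, the force and the opening at its end, in the units of the state.
- ctrl.get_state(): the state, without advancing time (a new reading comes with each control period).
- imaging.get_image(name): name is "scene" or "top" or "wrist"; returns a dict with "frame" (400x640x3 uint8, red, green, blue), "intrinsics" (3x3 intrinsics, pixels), "k1" (the pictures are not rectified: a ray, as slopes to the right and down, at radius r is drawn at 1 + k1 r^2 times it, then the intrinsics apply), "pose" (4x4, takes a point from camera to world coordinates). Camera axes: x right, y down, z forward; pixel columns grow to the right and rows downward; lengths in m; the calibration is good to about 2 mm. A picture is of the moment at which its call begins. There is no depth.
- close_job(): hands the job in, once; it reports no verdict.
Trained networks look in the newest picture that a camera, given by its name, has taken for a name from the list of things; names that differ only in an ending like _2 or _b are one class to them, and where a whole thing is asked for, a point or a joint stands for the part that bears it (a point fixed in the world has none). Each returns a list of dicts, best first, with "conf" (0 to 1); they miss things now and then, are a little off and sometimes report something else, mostly with a low value. They report only what shows in the picture. A call takes as long as a camera call. They do not tell look-alikes from the thing itself.
- finder.trace(label, camera): "region" (400x640 bool, what is visible of it) and "point" ([row, column] as shares, 0 to 1, of the picture: columns of its width, rows of its height, amid what is visible of it).
- finder.spot_point(label, camera): "point" ([row, column] as shares, 0 to 1, of the picture: columns of its width, rows of its height: a listed point, or the origin of a listed thing).
The state is a dict: "time": time; "joint_positions": joint angles; "qd": joint speeds; "joint_torque": joint torques, N m; "position": TCP position; "tool_rot": TCP orientation; "ft_force": force on the tool from outside, world axes, zero at the start; "torque": the same for the moment, N m; "grip_width": opening from 0.0 (shut) to 1.0 (fully open).
Only numpy, scipy, OpenCV 4.12 (cv2) and the standard library are available. Lean on these libraries where they do the work, as an engineer would, in place of code of your own. Each camera call takes 0.05 s, during which the arm holds its last target. There are 200 camera calls.

## Working session

There is one attempt and no reset: what is moved stays moved. The work goes in short steps, Python scripts to look and compute and a shell command to move; the robot and the scene stay as the last step left them, time stands still between calls to the robot, and variables do not carry over. Pictures are saved under pics/ and viewed, about 8 in all and at most 12, crops included, and the job is handed in when it is done.

```bash
mkdir -p pics
cat > h.py <<'E'
import numpy as np, cv2
from bench import ctrl, imaging, close_job, finder
from scipy.spatial.transform import Rotation as R
def ray(im,p):
    K=np.array(im["intrinsics"]);k=im["k1"];P=np.array(im["pose"])
    d=np.array([(p[0]-K[0,2])/K[0,0],(p[1]-K[1,2])/K[1,1]]);u=d.copy()
    for _ in range(20):u=d/(1+k*(u@u))
    v=P[:3,:3]@np.array([u[0],u[1],1]);return P[:3,3],v/np.linalg.norm(v)
def proj(im,X):
    K=np.array(im["intrinsics"]);k=im["k1"];P=np.array(im["pose"])
    c=P[:3,:3].T@(np.asarray(X)-P[:3,3]);s=c[:2]/c[2];s=s*(1+k*(s@s))
    return np.array([K[0,0]*s[0]+K[0,2],K[1,1]*s[1]+K[1,2]])
def onz(im,p,z):
    o,v=ray(im,p);return o+v*(z-o[2])/v[2]
def tri(rs):
    A=0;b=0
    for o,v in rs:
        M=np.eye(3)-np.outer(v,v);A=A+M;b=b+M@o
    return np.linalg.solve(A,b)
def save(n,im,crop=None,s=1):
    f=im["frame"][:,:,::-1]
    if crop: f=f[crop[1]:crop[3],crop[0]:crop[2]]
    cv2.imwrite("pics/"+n,cv2.resize(f,None,fx=s,fy=s,interpolation=cv2.INTER_CUBIC))
def px(d): return np.array([d["point"][1]*640,d["point"][0]*400])
E
python3 - <<'E'
from h import *
np.set_printoptions(precision=3,suppress=True)
ims={c:imaging.get_image(c) for c in("scene","top")}
a=np.vstack([ims[c]["frame"] for c in ims])[:,:,::-1]
cv2.imwrite("pics/a.png",cv2.resize(a,(480*1,600)) if 0 else cv2.resize(a,None,fx=.75,fy=.75))
for c in ims:
    print(c,ims[c]["pose"])
    for l in["can","adaptor","cap","cap_seat","lever_a_grip","plug","jar","beaker","amber","dish","spanner"]:
        print(l,[(px(d).round(1),round(d["conf"],2)) for d in finder.spot_point(l,c)[:4]])
s=ctrl.get_state();print(s)
E
```

```text
scene [[-0.722  0.578 -0.381  0.996]
 [ 0.692  0.603 -0.397  0.465]
 [ 0.    -0.55  -0.835  1.144]
 [ 0.     0.     0.     1.   ]]
can [(array([301.2, 257.7]), 0.85)]
adaptor [(array([303.6, 190.6]), 0.65)]
cap [(array([312.1, 155.2]), 0.9), (array([284.2, 135.1]), 0.76)]
cap_seat [(array([308. , 148.1]), 0.94), (array([272.5, 163.1]), 0.75), (array([283.2, 133.7]), 0.52)]
lever_a_grip [(array([284.1, 116.2]), 0.59), (array([301.1, 140.7]), 0.51), (array([257.7, 153.1]), 0.47), (array([373.9, 233.3]), 0.3)]
plug [(array([410.6, 292.2]), 0.72), (array([259.1, 152.3]), 0.66), (array([374.9, 238.2]), 0.19)]
jar [(array([373.4, 237.5]), 0.95)]
beaker [(array([220.1, 137.2]), 0.9)]
amber [(array([305.7, 189.7]), 0.6)]
dish [(array([347.4, 337.1]), 0.8), (array([373.7, 234.5]), 0.25)]
spanner [(array([333.7, 199.8]), 0.7)]
top [[ 0.029 -0.982  0.187  0.255]
 [-1.    -0.03  -0.004  0.005]
 [ 0.009 -0.186 -0.982  1.511]
 [ 0.     0.     0.     1.   ]]
can [(array([312.9, 177.5]), 0.74)]
adaptor [(array([334.8, 190.7]), 0.69)]
cap [(array([396.9, 234.8]), 0.93), (array([388.3, 267.7]), 0.75),
[... 320 characters left out ...]
y([286.1, 244.8]), 0.83), (array([334.7, 242.8]), 0.61)]
beaker [(array([461.7, 220.6]), 0.94), (array([377.1, 228.3]), 0.57)]
amber []
dish [(array([335.4, 242.1]), 0.59), (array([242.5, 160.9]), 0.55)]
spanner [(array([334. , 244.9]), 0.69)]
{'time': 1.2, 'joint_positions': array([-1.282,  0.321, -0.07 ,  1.45 ,  0.023,  1.371, -0.057]), 'qd': array([ 0.   ,  0.001, -0.001,  0.001, -0.001, -0.001, -0.   ]), 'joint_torque': array([ -0.001, -49.111,  -0.403, -31.278,  -0.064,   0.034,   0.   ]), 'position': array([0.176, 0.626, 0.216]), 'tool_rot': array([0.43 , 3.112, 0.   ]), 'ft_force': array([0.619, 1.407, 0.224]), 'torque': array([0.03 , 0.015, 0.022]), 'grip_width': 0.9956116091213549}
```

View pics/a.png

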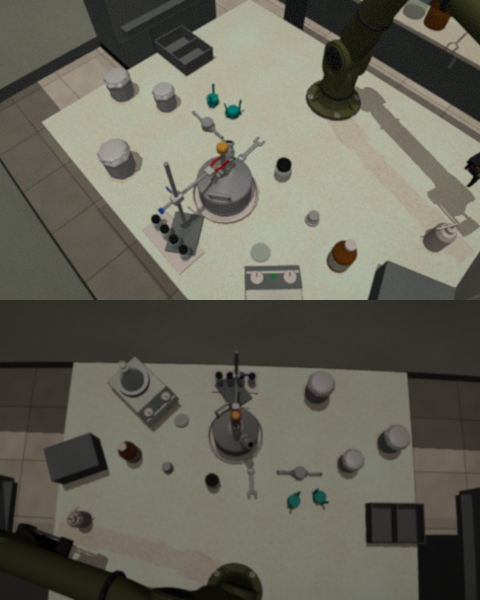

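The picture shows three things shaped like the cap. Two are turquoise: scene (284,135) and (312,150), top (392,266) and (426,263). The grey one is at scene (275,164), top (399,231). The grey plug is at scene (417,290), top (223,223), and has no arms. I choose the grey cap with arms and check it in a crop.

Run:
```python
from h import *
np.set_printoptions(precision=4,suppress=True)
S=imaging.get_image("scene");T=imaging.get_image("top")
f=lambda im,c:cv2.resize(im["frame"][c[1]:c[3],c[0]:c[2]],(400,300),interpolation=cv2.INTER_CUBIC)
g=np.vstack([np.hstack([f(S,(240,140,320,200)),f(T,(360,200,440,260))]),np.hstack([f(S,(200,170,360,290)),f(T,(264,130,384,220))])])[:,:,::-1]
cv2.imwrite("pics/b.png",cv2.convertScaleAbs(g,alpha=1.5))
for im,n in((S,"scene"),(T,"top")):
    for l in("cap","adaptor","stand","can"):
        for d in finder.trace(l,n):
            r=d["region"];ys,xs=np.nonzero(r);p=px(d)
            print(n,l,round(d["conf"],2),p.round(1),xs.min(),xs.max(),ys.min(),ys.max(),"z.02",onz(im,[xs.mean(),ys.mean()],.02))
print(tri([ray(S,(303.6,190.6)),ray(T,(334.8,190.7))]))
print("can", onz(S,(301.2,257.7),0),onz(T,(312.9,177.5),0))
```

```text
scene cap 0.88 [282.2 132.7] 275 290 112 142 z.02 [ 0.3737 -0.3393  0.02  ]
scene cap 0.84 [312.1 150.3] 299 321 134 158 z.02 [ 0.3622 -0.2309  0.02  ]
scene cap 0.56 [273.8 164.1] 256 296 148 183 z.02 [ 0.4788 -0.2577  0.02  ]
scene adaptor 0.8 [309.1 201.2] 299 312 187 213 z.02 [ 0.4978 -0.1018  0.02  ]
scene stand 0.87 [247.5 290.6] 211 303 210 339 z.02 [ 0.7742 -0.021   0.02  ]
scene stand 0.37 [334.  193.2] 318 351 183 213 z.02 [ 0.435  -0.0512  0.02  ]
scene can 0.66 [289.7 259.1] 212 344 187 340 z.02 [ 0.6678 -0.0032  0.02  ]
top cap 0.89 [426.9 262. ] 416 438 251 271 z.02 [ 0.3812 -0.3355  0.02  ]
top cap 0.83 [390.3 265.1] 382 399 256 277 z.02 [ 0.3633 -0.2289  0.02  ]
top cap 0.7 [399.1 231.9] 370 427 222 237 z.02 [ 0.4774 -0.2525  0.02  ]
top adaptor 0.58 [466.9 216.5] 451 485 198 231 z.02 [ 0.5315 -0.4692  0.02  ]
top adaptor 0.55 [326.7 188.4] 321 339 181 198 z.02 [ 0.597 -0.039  0.02 ]
top stand 0.57 [317.1 121.7] 287 335 67 163 z.02 [0.8326 0.0232 0.02  ]
top can 0.84 [312.5 165.6] 277 351 68 216 z.02 [0.6784 0.0157 0.02  ]
[ 0.5565 -0.0455  0.1819]
can [0.6237 0.0138 0.    ] [0.6397 0.0158 0.    ]
```

View pics/b.png

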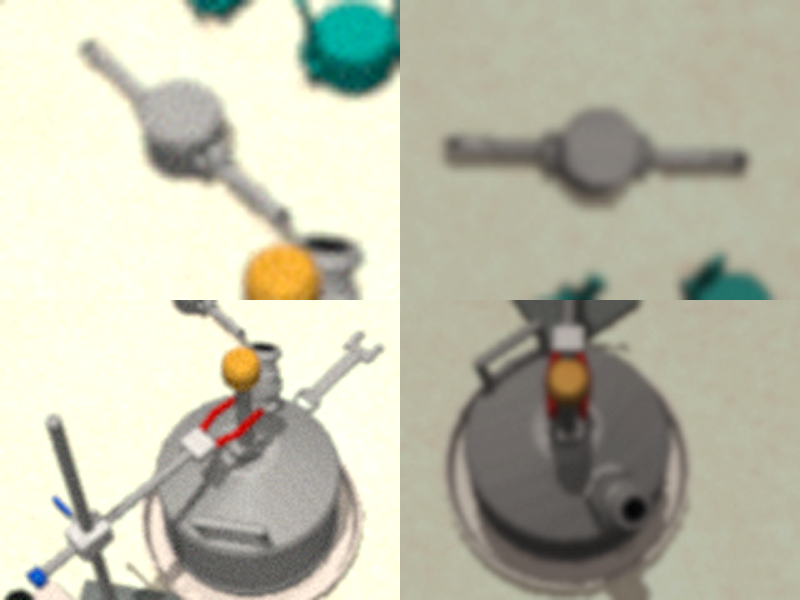

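The crop confirms it: the grey cap (scene 275,164; top 399,231) has both arms out, roughly along world ±y. The adaptor mouth is at scene (306,189) and top (334,192). Next I write a planner that works out equal rows, then set out.

```bash
cat >> h.py <<'E'
def T(p,r):
    M=np.eye(4);M[:3,:3]=r.as_matrix() if hasattr(r,"as_matrix") else r;M[:3,3]=p;return M
def cur():
    s=ctrl.get_state();return T(s["position"],R.from_rotvec(s["tool_rot"]))
def axes(y,z):
    y=np.array(y,float);z=np.array(z,float);z/=np.linalg.norm(z);y-=z*(y@z);y/=np.linalg.norm(y)
    return np.column_stack([np.cross(y,z),y,z])
def rows(A,B,n):
    "n equal rows (screw motion) from A to B; also returns pose reached"
    D=np.linalg.inv(A)@B;w=R.from_matrix(D[:3,:3]).as_rotvec();r=R.from_rotvec(w/n)
    S=sum((r**k).as_matrix() if k else np.eye(3) for k in range(n))
    d=np.linalg.solve(S,D[:3,3]);row=np.r_[d*100,np.degrees(w/n)].round(2)
    M=A.copy()
    for _ in range(n): M=M@T(row[:3]/100,R.from_rotvec(np.radians(row[3:])))
    print(n,"x",row.tolist());return M
E
python3 - <<'E'
from h import *
np.set_printoptions(precision=4,suppress=True)
S=imaging.get_image("scene");To=imaging.get_image("top")
rod=tri([ray(S,(222,218.8)),ray(To,(313,67))]);print("rod",rod)
a=cur();c=np.cos;s=np.sin;r=np.radians
b=rows(a,T([.45,.2,.36],axes([c(r(25)),s(r(25)),0],[0,0,-1])),12)
b=rows(b,T([.478,-.255,.25],axes([c(r(-2.6)),s(r(-2.6)),0],[0,0,-1])),12)
E
```

```text
rod [0.8084 0.0221 0.4139]
12 x [-4.11, -1.41, -1.2, 0.0, -0.0, 4.1]
12 x [-3.79, -0.59, 0.92, 0.0, -0.0, 2.3]
```

```bash
python3 -m jog '[[[-4.11,-1.41,-1.2,0,0,4.1,8.7],[-4.11,-1.41,-1.2,0,0,4.1,8.7],[-4.11,-1.41,-1.2,0,0,4.1,8.7],[-4.11,-1.41,-1.2,0,0,4.1,8.7],[-4.11,-1.41,-1.2,0,0,4.1,8.7],[-4.11,-1.41,-1.2,0,0,4.1,8.7],[-4.11,-1.41,-1.2,0,0,4.1,8.7],[-4.11,-1.41,-1.2,0,0,4.1,8.7],[-4.11,-1.41,-1.2,0,0,4.1,8.7],[-4.11,-1.41,-1.2,0,0,4.1,8.7],[-4.11,-1.41,-1.2,0,0,4.1,8.7],[-4.11,-1.41,-1.2,0,0,4.1,8.7]]]' && python3 -m jog '[[[-3.79,-0.59,0.92,0,0,2.3,8.7],[-3.79,-0.59,0.92,0,0,2.3,8.7],[-3.79,-0.59,0.92,0,0,2.3,8.7],[-3.79,-0.59,0.92,0,0,2.3,8.7],[-3.79,-0.59,0.92,0,0,2.3,8.7],[-3.79,-0.59,0.92,0,0,2.3,8.7],[-3.79,-0.59,0.92,0,0,2.3,8.7],[-3.79,-0.59,0.92,0,0,2.3,8.7],[-3.79,-0.59,0.92,0,0,2.3,8.7],[-3.79,-0.59,0.92,0,0,2.3,8.7],[-3.79,-0.59,0.92,0,0,2.3,8.7],[-3.79,-0.59,0.92,0,0,2.3,8.7]]]'
python3 - <<'E'
from h import *
np.set_printoptions(precision=4,suppress=True)
W=imaging.get_image("wrist")
save("w1.png",W)
st=ctrl.get_state();print(cur(),st["joint_positions"]);print(W["pose"])
for l in("cap","cap_seat","lever_a_grip"):
    print(l,[(px(d).round(1),round(d["conf"],2),onz(W,px(d),{"cap":0,"cap_seat":.03,"lever_a_grip":.03}[l])) for d in finder.spot_point(l,"wrist")[:3]])
for d in finder.trace("cap","wrist"):
    ys,xs=np.nonzero(d["region"]);print(d["conf"],px(d),xs.min(),xs.max(),ys.min(),ys.max())
E
```

```text
time: 3.0
position: [0.4505, 0.1985, 0.3611]
tool_rot: [1.691, 2.647, 0.001]
ft_force: [1.2, -0.5, 0.5]
grip_width: 0.999
time: 4.2
position: [0.4782, -0.2559, 0.25]
tool_rot: [2.271, 2.17, 0.002]
ft_force: [0.4, -0.8, -0.8]
grip_width: 1.0
[[ 0.0561  0.9984 -0.0017  0.4746]
 [ 0.9984 -0.0561 -0.0048 -0.2636]
 [-0.0049 -0.0014 -1.      0.2489]
 [ 0.      0.      0.      1.    ]] [-0.3418  0.0849  0.852   1.6967 -0.0599  1.3883  0.4631]
[[ 0.999  -0.0448 -0.0091  0.4818]
 [-0.0457 -0.9673 -0.2493 -0.1888]
 [ 0.0023  0.2495 -0.9684  0.4195]
 [ 0.      0.      0.      1.    ]]
cap [(array([317.8, 171.6]), 0.97, array([ 0.4794, -0.2561,  0.    ])), (array([239.9, 156.3]), 0.93, array([ 0.365, -0.228,  0.   ])), (array([258.3, 226.3]), 0.88, array([ 0.3813, -0.3389,  0.    ]))]
cap_seat [(array([256.2, 228.6]), 0.94, array([ 0.3851, -0.3317,  0.03  ])), (array([233.6, 157.8]), 0.7, array([ 0.3645, -0.2268,  0.03  ])), (array([316.5, 174. ]), 0.69, array([ 0.4775, -0.2546,  0.03  ]))]
lever_a_grip [(array([320.6, 226.5]), 0.72, array([ 0.4799, -0.3329,  0.03  ])), (array([245.2, 172.3]), 0.67, array([ 0.3781, -0.2477,  0.03  ]))]
0.85 [318.912 171.2  ] 300 335 104 232
0.74 [257.728 225.32 ] 239 276 209 243
0.61 [233.216 158.2  ] 192 260 141 178
```

View pics/w1.png

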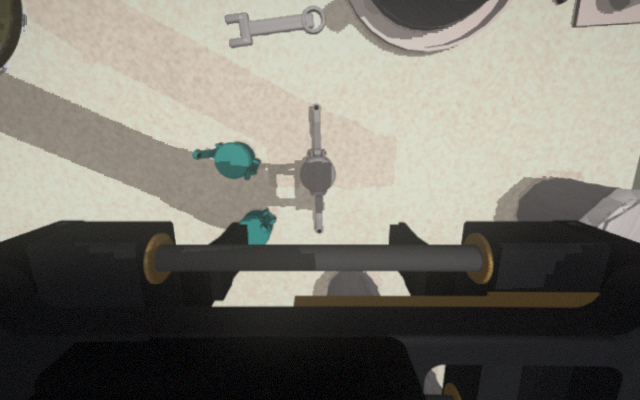

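The wrist view shows the grey cap at (318,172) with arm tips at (316,105) and (319,232), and the turquoise caps at (235,158) and (257,227). The gripper body passes near the turquoise arms, so I check where their tips are.

Run:
```python
from h import *
np.set_printoptions(precision=4,suppress=True)
S=imaging.get_image("scene");W=imaging.get_image("wrist");To=imaging.get_image("top")
f=lambda im,c:cv2.resize(im["frame"][c[1]:c[3],c[0]:c[2]],(400,300),interpolation=cv2.INTER_CUBIC)
g=np.vstack([np.hstack([f(S,(250,100,330,160)),f(To,(370,240,450,300))]),np.hstack([f(W,(180,120,300,210)),f(W,(180,170,300,260))])])[:,:,::-1]
cv2.imwrite("pics/c.png",cv2.convertScaleAbs(g,alpha=1.4))
print(cur()[:3,3])
```

```text
[ 0.4792 -0.253   0.2503]
```

View pics/c.png

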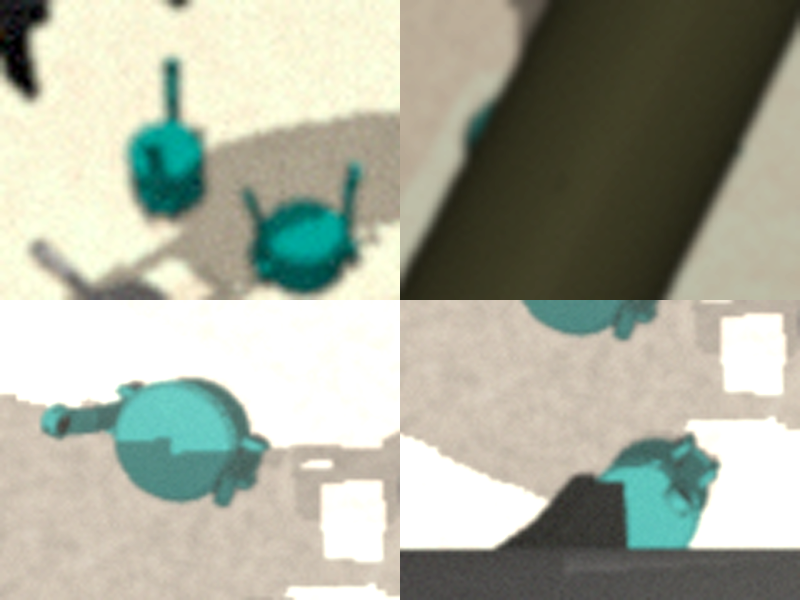

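Run:
```python
from h import *
np.set_printoptions(precision=4,suppress=True)
S=imaging.get_image("scene");W=imaging.get_image("wrist")
for a,b in(((246.6,179),(299.6,138)),((195.6,156),(321,134)),((265.5,230),(284.4,112.4)),((265.5,230),(280.4,130))):
    print(tri([ray(W,a),ray(S,b)]))
s=axes([np.cos(-.0),np.sin(-.0),0],[0,0,-1]);A=cur();print(A[:3,3])
# descend target with yaw candidates
for yaw in(-1.5,6):
    y=np.radians(yaw);rows(A,T([.4785,-.2553,.033],axes([np.cos(y),np.sin(y),0],[0,0,-1])),8)
```

```text
[ 0.39   -0.2458  0.0752]
[ 0.33   -0.2162  0.0701]
[ 0.4305 -0.2639  0.1978]
[ 0.405  -0.3162  0.066 ]
[ 0.479  -0.2533  0.2503]
8 x [-0.03, -0.01, 2.72, 0.0, -0.0, -0.11]
8 x [-0.03, -0.01, 2.72, 0.0, -0.0, -1.05]
```

```bash
python3 -m jog '[[[0,0,2.65,0,0,0,8.7],[0,0,2.65,0,0,0,8.7],[0,0,2.65,0,0,0,8.7],[0,0,2.65,0,0,0,8.7],[0,0,2.65,0,0,0,8.7],[0,0,2.65,0,0,0,8.7],[0,0,2.65,0,0,0,8.7],[0,0,2.65,0,0,0,8.7]]]' && python3 -m jog '[[[0,0,0,0,0,0,0],[0,0,0,0,0,0,0],[0,0,0,0,0,0,0],[0,0,0,0,0,0,0],[0,0,0,0,0,0,0],[0,0,0,0,0,0,0],[0,0,0,0,0,0,0],[0,0,0,0,0,0,0],[0,0,0,0,0,0,0]]]' 40
python3 - <<'E'
from h import *
np.set_printoptions(precision=4,suppress=True)
W=imaging.get_image("wrist");S=imaging.get_image("scene")
for n,im in(("wrist",W),("scene",S)):
  for l in("cap","lever_a_grip"):
    print(n,l,[(px(d).round(1),round(d["conf"],2)) for d in finder.spot_point(l,n)[:4]])
save("w2.png",W);s=ctrl.get_state();print(cur(),s["ft_force"],s["grip_width"]*87)
E
```

```text
time: 5.5
position: [0.4791, -0.2536, 0.0372]
tool_rot: [2.268, 2.173, 0.001]
ft_force: [0.5, -0.5, -0.8]
grip_width: 0.999
time: 6.4
position: [0.4784, -0.2545, 0.0381]
tool_rot: [-2.27, -2.172, -0.0]
ft_force: [-0.4, 0.0, -0.5]
grip_width: 0.268
wrist cap [(array([161.6, 190.1]), 0.81), (array([315.2, 213.2]), 0.69)]
wrist lever_a_grip [(array([149.9, 235.6]), 0.86)]
scene cap [(array([279.8, 170.3]), 0.75), (array([308.1, 153.7]), 0.63)]
scene lever_a_grip [(array([306. , 139.3]), 0.55)]
[[ 0.0445  0.999  -0.0001  0.4784]
 [ 0.999  -0.0445  0.0001 -0.2545]
 [ 0.0001 -0.0001 -1.      0.038 ]
 [ 0.      0.      0.      1.    ]] [-0.4984 -0.1729  0.0171] 2.5852122967620965
```

View pics/w2.png

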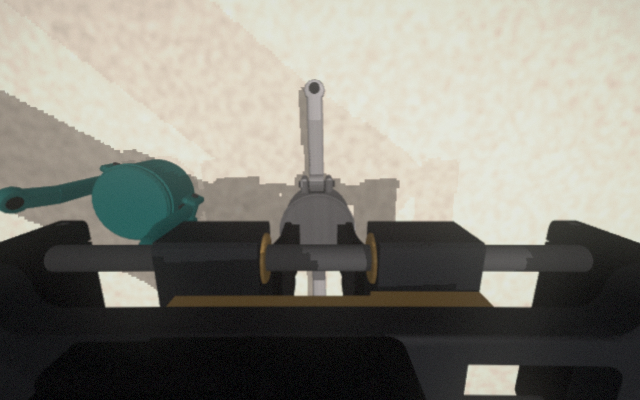

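The picture shows the fingers at (285,245) and (355,245), and the reported opening (23 mm, then 3 mm) is narrower than the 48 mm cup. The grip doesn't look as it should, so I look again.

Run:
```python
from h import *
np.set_printoptions(precision=4,suppress=True)
W=imaging.get_image("wrist");S=imaging.get_image("scene");s=ctrl.get_state();print(s["grip_width"],s["ft_force"],s["torque"])
f=lambda im,c:cv2.resize(im["frame"][c[1]:c[3],c[0]:c[2]],(400,300),interpolation=cv2.INTER_CUBIC)
g=np.hstack([f(S,(240,130,320,190)),f(W,(200,70,440,250))])[:,:,::-1]
cv2.imwrite("pics/d.png",cv2.convertScaleAbs(g,alpha=1.5))
for q in([.4785,-.2553,.038],[.4785,-.2553,0],cur()[:3,3],cur()[:3,3]+[0,0,-.022]):print(proj(W,q),proj(S,q))
```

```text
0.013490920310899752 [ 0.7056  0.0245 -0.1464] [-0.1256  0.0167 -0.0303]
[316.8908 234.2777] [274.7208 160.8652]
[317.0299 215.8865] [275.6602 168.8338]
[316.6371 233.1766] [274.9273 160.988 ]
[316.7506 221.8179] [275.4736 165.6436]
```

View pics/d.png

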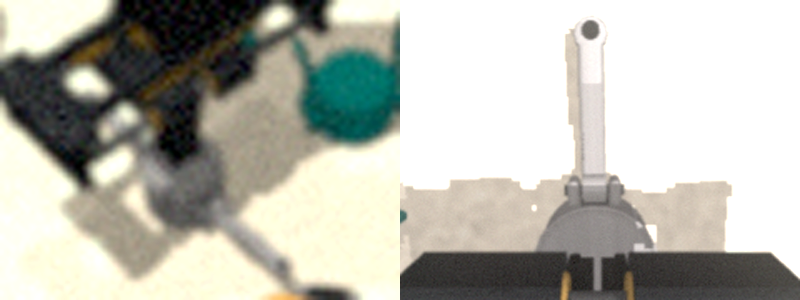

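The fingers look almost shut, with the cap in front of and below them, so nothing is held. I open, rise, and measure the cap again.

```bash
python3 -m jog '[[[0,0,0,0,0,0,8.7],[0,0,0,0,0,0,8.7],[0,0,0,0,0,0,8.7],[0,0,-3,0,0,0,8.7],[0,0,-4,0,0,0,8.7],[0,0,-4,0,0,0,8.7],[0,0,-4,0,0,0,8.7],[0,0,0,0,0,0,8.7],[0,0,0,0,0,0,8.7],[0,0,0,0,0,0,8.7]]]'
python3 - <<'E'
from h import *
np.set_printoptions(precision=4,suppress=True)
W=imaging.get_image("wrist")
A=[finder.trace(l,"wrist") for l in("cap",)][0]
for d in A:
    ys,xs=np.nonzero(d["region"]);print(d["conf"],px(d),xs.min(),xs.max(),ys.min(),ys.max())
for l,z in(("cap",0),("cap_seat",.03)):
    print(l,[(px(d).round(1),round(d["conf"],2),onz(W,px(d),z)) for d in finder.spot_point(l,"wrist")[:3]])
print(cur()[:3,3],ctrl.get_state()["grip_width"])
for q in([.4785,-.2553,.038],[.4785,-.2553,0],[.4785,-.2313,.038],[.4545,-.2553,.038],cur()[:3,3]+[0,0,-.022]):print(proj(W,q))
save("w3.png",W,(160,60,480,300),2.5)
E
```

```text
time: 7.8
position: [0.4777, -0.2541, 0.1869]
tool_rot: [-2.269, -2.171, 0.001]
ft_force: [-1.0, 1.0, -0.1]
grip_width: 0.841
0.87 [217.216 164.68 ] 166 250 145 192
0.72 [260.928 234.68 ] 231 270 223 243
0.7 [320.  181.6] 298 340 101 243
cap [(array([226.4, 164. ]), 0.8, array([ 0.3632, -0.2292,  0.    ])), (array([320. , 179.3]), 0.7, array([ 0.481 , -0.2541,  0.    ])), (array([245.7, 243.9]), 0.53, array([ 0.3758, -0.3392,  0.    ]))]
cap_seat [(array([317.8, 184.8]), 0.97, array([ 0.4782, -0.255 ,  0.03  ])), (array([216.5, 167.1]), 0.67, array([ 0.3612, -0.2288,  0.03  ]))]
[ 0.4777 -0.2543  0.1869] 0.9754799549972005
[318.0659 186.4872]
[318.0794 180.3003]
[317.1294 165.855 ]
[297.3892 187.3833]
[316.8482 222.1337]
```

View pics/w3.png

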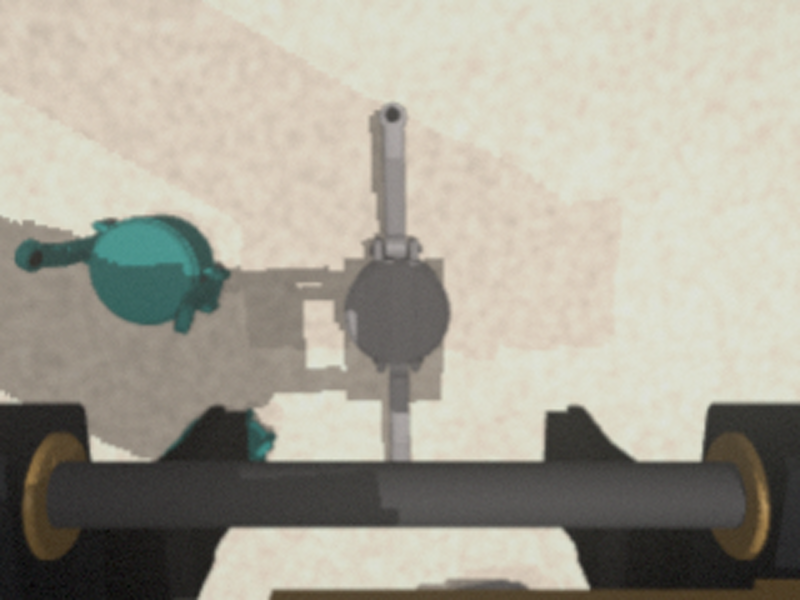

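The cap is unmoved at (0.479,-0.255), so the fingers shut above it. The pads' real reach must be shorter than I took it. I go lower and close gently, watching the width.

```bash
python3 -m jog '[[[0,0,2.6,0,0,0,8.7],[0,0,2.6,0,0,0,8.7],[0,0,2.6,0,0,0,8.7],[0,0,2.6,0,0,0,8.7],[0,0,2.6,0,0,0,8.7],[0,0,2.6,0,0,0,8.7],[0,0,0,0,0,0,5],[0,0,0,0,0,0,5],[0,0,0,0,0,0,5],[0,0,0,0,0,0,5],[0,0,0,0,0,0,5],[0,0,0,0,0,0,5]]]' 10
python3 - <<'E'
from h import *
np.set_printoptions(precision=4,suppress=True)
W=imaging.get_image("wrist");s=ctrl.get_state();print(cur()[:3,3],s["ft_force"],s["grip_width"]*87)
p=cur()
for n,o in(("tip",[0,0,.022]),("tipfront",[.0095,0,.022]),("tipfrontL",[.0095,.025,.022]),("tipfrontR",[.0095,-.025,.022]),("tcpfrontR",[.0095,-.025,0])):print(n,proj(W,p[:3,:3]@o+p[:3,3]))
for q in([.479,-.2553,.038],[.479,-.2313,.038],[.455,-.2553,.038]):print(proj(W,q))
save("w4.png",W,(220,150,420,300),4)
E
```

```text
time: 9.2
position: [0.4789, -0.2546, 0.0327]
tool_rot: [2.269, 2.171, 0.002]
ft_force: [-0.3, -0.4, 0.0]
grip_width: 0.6
[ 0.4788 -0.2545  0.0325] [ 0.1952 -0.4552 -0.6173] 51.3237810183488
tip [316.5649 221.6503]
tipfront [316.5451 209.0129]
tipfrontL [351.6538 208.9938]
tipfrontR [281.422  209.0367]
tcpfrontR [277.1038 219.0174]
[316.8473 237.3807]
[315.0464 200.4056]
[278.6071 239.0138]
```

View pics/w4.png

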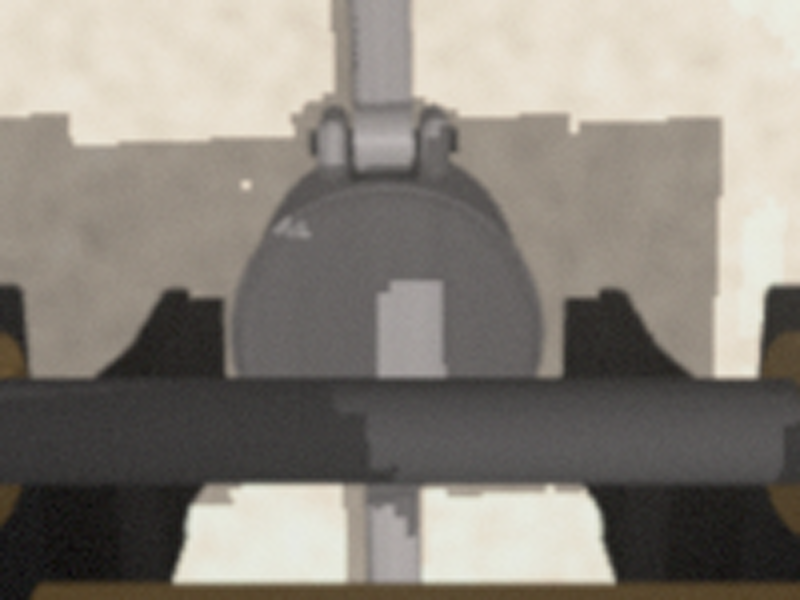

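The view shows the cup (dia. about 78 px, centred at pixel (317,233)) between the fingertips (inner edges at px 276 and 361). The tips look level with the cup's top, so the fingers sit higher than the numbers suggest. I lower in small steps, watching the force.

```bash
python3 -m jog '[[[0,0,0,0,0,0,6],[0,0,0.3,0,0,0,6],[0,0,0.3,0,0,0,6],[0,0,0.1,0,0,0,6]]]' 10; python3 -m jog '[[[0,0,0,0,0,0,4],[0,0,0,0,0,0,4],[0,0,0,0,0,0,4],[0,0,0,0,0,0,4],[0,0,0,0,0,0,4],[0,0,0,0,0,0,4]]]' 10
```

```text
time: 9.65
position: [0.4781, -0.2543, 0.0245]
tool_rot: [-2.27, -2.171, 0.001]
ft_force: [0.0, 0.6, -0.5]
grip_width: 0.692
time: 10.25
position: [0.4783, -0.2546, 0.025]
tool_rot: [-2.27, -2.172, 0.0]
ft_force: [-0.5, -1.1, 0.5]
grip_width: 0.548
```

It stopped at 47.7 mm, so that is the cup. I go a bit deeper for more overlap, feeling for the bench.

```bash
python3 -m jog '[[[0,0,0,0,0,0,5.6],[0,0,0,0,0,0,5.6],[0,0,0.3,0,0,0,5.6],[0,0,0,0,0,0,5.6]]]' 10; python3 -m jog '[[[0,0,0.15,0,0,0,5.6],[0,0,0,0,0,0,5.6]]]';  python3 -m jog '[[[0,0,0.15,0,0,0,5.6],[0,0,0,0,0,0,5.6]]]'
```

```text
time: 10.65
position: [0.4783, -0.2543, 0.0217]
tool_rot: [-2.27, -2.171, 0.0]
ft_force: [0.4, 0.4, 0.5]
grip_width: 0.642
time: 10.85
position: [0.4783, -0.2544, 0.0203]
tool_rot: [-2.27, -2.171, 0.0]
ft_force: [0.2, -0.4, 0.6]
grip_width: 0.641
time: 11.05
position: [0.4783, -0.2545, 0.0189]
tool_rot: [-2.27, -2.171, 0.0]
ft_force: [-0.0, 0.1, -1.1]
grip_width: 0.642
```

```bash
python3 -m jog '[[[0,0,0.2,0,0,0,5.6],[0,0,0,0,0,0,5.6]]]';  python3 -m jog '[[[0,0,0.2,0,0,0,5.6],[0,0,0,0,0,0,5.6]]]'; python3 -m jog '[[[0,0,0.2,0,0,0,5.6],[0,0,0,0,0,0,5.6]]]'
```

```text
time: 11.25
position: [0.4782, -0.2544, 0.0168]
tool_rot: [-2.27, -2.171, 0.0]
ft_force: [0.1, -0.3, 0.6]
grip_width: 0.643
time: 11.45
position: [0.4783, -0.2544, 0.0148]
tool_rot: [-2.27, -2.171, 0.0]
ft_force: [0.1, 0.9, -0.1]
grip_width: 0.644
time: 11.65
position: [0.4782, -0.2545, 0.0128]
tool_rot: [-2.27, -2.171, 0.0]
ft_force: [-0.9, 0.0, 0.5]
grip_width: 0.643
```

No bench contact at 12.8 mm, so the tips really stand about 20 mm short of the stated figure. I grip, lift and check.

```bash
python3 -m jog '[[[0,0,0,0,0,0,3],[0,0,0,0,0,0,3],[0,0,0,0,0,0,3],[0,0,0,0,0,0,3],[0,0,-1,0,0,0,3],[0,0,-3,0,0,0,3],[0,0,-4,0,0,0,3],[0,0,-4,0,0,0,3],[0,0,-4,0,0,0,3],[0,0,-4,0,0,0,3]]]' 50
python3 - <<'E'
from h import *
np.set_printoptions(precision=4,suppress=True)
W=imaging.get_image("wrist");S=imaging.get_image("scene");To=imaging.get_image("top");s=ctrl.get_state();p=cur();print(p,s["ft_force"],s["grip_width"]*87,s["joint_positions"])
f=lambda im,c:cv2.resize(im["frame"][c[1]:c[3],c[0]:c[2]],(400,300),interpolation=cv2.INTER_CUBIC)
cv2.imwrite("pics/e.png",np.hstack([f(S,(200,90,320,180)),f(W,(220,130,420,280))])[:,:,::-1])
for d in(0,.015,.03):
  c=p[:3,3]+[0,0,d];print(d,proj(W,c),proj(S,c),proj(W,c+[.024,0,0])[0],proj(W,c+[0,.024,0]))
for n in("scene","top","wrist"):print(n,[(px(d).round(1),round(d["conf"],2)) for d in finder.spot_point("cap_seat",n)[:4]])
# adaptor/can/rod
for n,im in(("scene",S),("top",To)):
    for l in("adaptor","can"):print(n,l,[(px(d).round(1),round(d["conf"],2)) for d in finder.spot_point(l,n)[:2]])
E
```

```text
time: 12.65
position: [0.4776, -0.2546, 0.2149]
tool_rot: [-2.271, -2.17, -0.001]
ft_force: [1.2, -0.8, -2.9]
grip_width: 0.538
[[ 0.0447  0.999   0.0057  0.4797]
 [ 0.999  -0.0447 -0.0006 -0.2555]
 [-0.0004  0.0057 -1.      0.2159]
 [ 0.      0.      0.      1.    ]] [-0.6977  0.8633 -3.8192] 46.75542515754406 [-0.3667  0.1062  0.8727  1.749  -0.0862  1.3198  0.4796]
0 [319.9347 234.9181] [269.3301 118.5049] 357.38740642276844 [318.2469 198.739 ]
0.015 [320.1302 244.5198] [268.8535 114.4643] 360.8801760649502 [318.2958 205.4001]
0.03 [320.3634 255.9735] [268.3678 110.344 ] 365.04936952076446 [318.3545 213.3952]
scene [(array([285. , 131.7]), 0.67), (array([267. , 113.2]), 0.56), (array([310.3, 146.5]), 0.56)]
top [(array([414.3, 214.8]), 0.71)]
wrist [(array([251.4, 239. ]), 0.66), (array([225.5, 162.9]), 0.6), (array([317.6, 242.3]), 0.57)]
scene adaptor [(array([303.1, 190.6]), 0.47)]
scene can [(array([299.6, 260.5]), 0.83)]
top adaptor [(array([314.8, 179.6]), 0.22)]
top can [(array([313.5, 177.6]), 0.84)]
```

View pics/e.png

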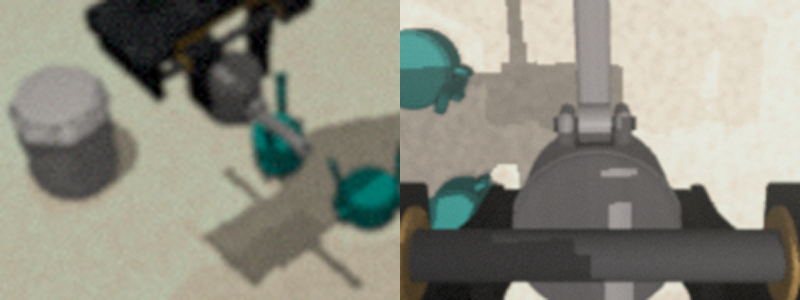

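The cap is held at 48 mm and lifted (weight about 3 N), with its arms still open. Its mouth sits 12.8 mm ahead of the reported TCP. From E, the rod and the can I get a yaw of about 38.8°. Next is a tilted look pose beside the adaptor.

```bash
cat >> h.py <<'E'
def lean(psi):
    s=np.radians(psi);d=np.array([-np.sin(np.radians(35))*np.cos(s),-np.sin(np.radians(35))*np.sin(s),np.cos(np.radians(35))])
    u=np.array([np.cos(np.radians(35))*np.cos(s),np.cos(np.radians(35))*np.sin(s),np.sin(np.radians(35))])
    return d,u,axes(u,-d)
def meas(n=3):
    ps=[]
    for _ in range(n):
        imaging.get_image("wrist");ps.append(cur())
    M=ps[-1].copy();M[:3,3]=np.mean([p[:3,3] for p in ps],0);M[:3,:3]=R.from_matrix([p[:3,:3] for p in ps]).mean().as_matrix();return M
E
python3 - <<'E'
from h import *
np.set_printoptions(precision=5,suppress=True)
d,u,O=lean(38.8);A=meas();print(A)
W=imaging.get_image("wrist");P=np.array(W["pose"])
cap=T([.4788,-.2549,A[2,3]-.0128],R.from_euler("z",-2.0,degrees=True))  # mouth frame now
C=np.linalg.inv(P)@cap;np.save("cap_in_cam.npy",C);print("cam in tool\n",np.linalg.inv(A)@P);print(C)
E=np.array([.5565,-.0455,.187])
B=T(E-O@[.05,.055,.10],O);print(B);rows(A,B,10)
E
```

```text
[[ 0.04456  0.99901 -0.00163  0.47793]
 [ 0.99901 -0.04456  0.00013 -0.25442]
 [ 0.00006 -0.00163 -1.       0.2122 ]
 [ 0.       0.       0.       1.     ]]
cam in tool
 [[-0.00012 -0.96831 -0.24977  0.06719]
 [ 1.      -0.00052  0.00155  0.00078]
 [-0.00163 -0.24977  0.9683  -0.16976]
 [ 0.       0.       0.       1.     ]]
[[ 0.99995 -0.00979 -0.      -0.00015]
 [-0.00948 -0.96827  0.24971  0.01989]
 [-0.00245 -0.2497  -0.96832  0.19366]
 [ 0.       0.       0.       1.     ]]
[[-0.6266   0.6384   0.44701  0.50802]
 [ 0.77934  0.51328  0.35941 -0.14864]
 [ 0.       0.57358 -0.81915  0.23737]
 [ 0.       0.       0.       1.     ]]
10 x [0.97, 0.64, -0.05, -3.35, 1.26, -4.01]
```

```bash
python3 -m jog '[[[0.97,0.64,-0.05,-3.35,1.26,-4.01,3],[0.97,0.64,-0.05,-3.35,1.26,-4.01,3],[0.97,0.64,-0.05,-3.35,1.26,-4.01,3],[0.97,0.64,-0.05,-3.35,1.26,-4.01,3],[0.97,0.64,-0.05,-3.35,1.26,-4.01,3],[0.97,0.64,-0.05,-3.35,1.26,-4.01,3],[0.97,0.64,-0.05,-3.35,1.26,-4.01,3],[0.97,0.64,-0.05,-3.35,1.26,-4.01,3],[0.97,0.64,-0.05,-3.35,1.26,-4.01,3],[0.97,0.64,-0.05,-3.35,1.26,-4.01,3],[0,0,0,0,0,0,3],[0,0,0,0,0,0,3]]]'
python3 - <<'E'
from h import *
np.set_printoptions(precision=4,suppress=True)
A=meas();W=imaging.get_image("wrist");P=np.array(W["pose"]);print(A,"\ncam in tool\n",np.linalg.inv(A)@P)
print([(px(d).round(1),round(d["conf"],2)) for d in finder.spot_point("adaptor","wrist")[:3]])
for d in finder.trace("adaptor","wrist")[:2]:
    ys,xs=np.nonzero(d["region"]);print(d["conf"],px(d),xs.min(),xs.max(),ys.min(),ys.max())
print(ctrl.get_state()["joint_positions"],ctrl.get_state()["grip_width"]*87, proj(W,[.5565,-.0455,.187]))
# overlay of expected adaptor ring and cap rings
f=W["frame"].copy();d,u,O=lean(38.8);E=np.array([.5565,-.0455,.187])
for t in np.linspace(0,2*np.pi,60):
    q=proj(W,E+O@[.0183*np.cos(t),.0183*np.sin(t),0]).astype(int);f[q[1]%400,q[0]%640]=[255,0,0]
    C=P@np.load("cap_in_cam.npy")
    q=proj(W,(C@[.024*np.cos(t),.024*np.sin(t),.038,1])[:3]).astype(int);f[q[1]%400,q[0]%640]=[0,255,0]
cv2.imwrite("pics/w5.png",cv2.resize(f[60:300,200:520],(800,600),interpolation=cv2.INTER_CUBIC)[:,:,::-1])
cv2.imwrite("w5raw.png",W["frame"])
E
```

```text
time: 14.55
position: [0.5083, -0.1495, 0.2383]
tool_rot: [1.198, 2.499, 0.787]
ft_force: [-0.1, 0.4, -1.6]
grip_width: 0.54
[[-0.6269  0.6381  0.4471  0.5087]
 [ 0.7791  0.5143  0.3584 -0.1492]
 [-0.0013  0.573  -0.8196  0.2385]
 [ 0.      0.      0.      1.    ]] 
cam in tool
 [[ 0.0007 -0.9682 -0.2503  0.067 ]
 [ 1.      0.0005  0.001   0.0008]
 [-0.0009 -0.2503  0.9682 -0.1692]
 [ 0.      0.      0.      1.    ]]
[(array([372.3, 139.7]), 0.74), (array([412.7,  56.8]), 0.34)]
0.67 [369.216 139.32 ] 344 393 118 160
[-0.4408 -0.2394  0.9685  2.0239 -0.4265  1.0655  1.3883] 46.715649370028416 [374.4449 142.7882]
```

View pics/w5.png

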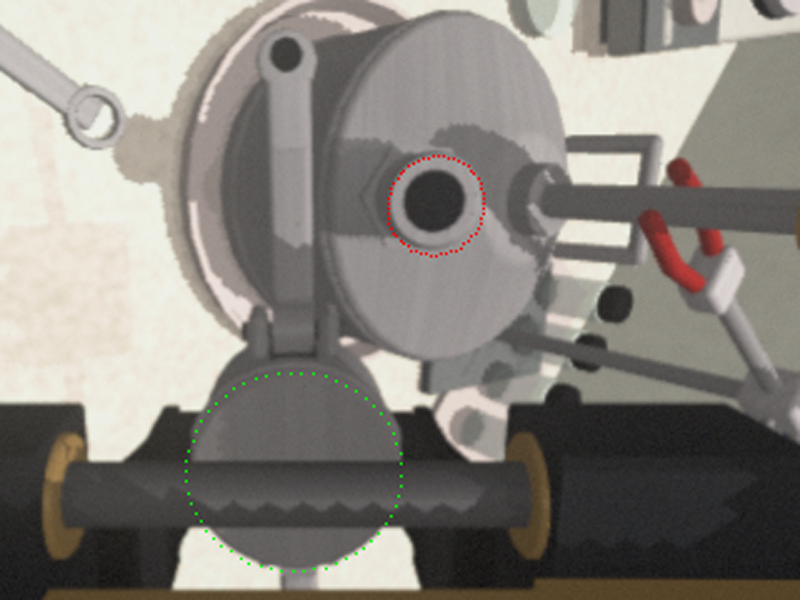

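The adaptor's open bore is at pixel (373.6,140.4), against my prediction of (374.4,142.8), about 2 mm off. The cap overlay (green) matches the held cap, and the camera is fixed in the tool frame. Next I correct and line up on the axis.

Run:
```python
from h import *
np.set_printoptions(precision=4,suppress=True)
d,u,O=lean(38.8);A=meas();W=imaging.get_image("wrist");P=np.array(W["pose"])
E=onz(W,(373.4,140.3),.187);print("E",E);np.save("E.npy",E)
C=P@np.load("cap_in_cam.npy");ct=np.linalg.inv(A)@C;print("cap in tool",ct[:3,3],ct[:3,2])
m=np.array([ct[0,3],ct[1,3],.0128]);print("E in tool",np.linalg.inv(A)@np.r_[E,1])
for g in(.03,.008):
    B=T(E+d*g-O@m,O);A=rows(A,B,6 if g==.03 else 4);print(A[:3,3])
```

```text
E [ 0.5535 -0.0445  0.187 ]
cap in tool [-0.0008  0.0008  0.0132] [ 0.0007 -0.001  -1.    ]
E in tool [0.0532 0.053  0.0997 1.    ]
6 x [0.9, 0.87, 0.95, 0.0, 0.0, 0.01]
[ 0.5334 -0.0596  0.2216]
4 x [-0.0, -0.0, 0.55, 0.0, 0.01, 0.01]
[ 0.5433 -0.0517  0.2036]
```

```bash
python3 -m jog '[[[0.9,0.87,0.95,0,0,0.01,3],[0.9,0.87,0.95,0,0,0.01,3],[0.9,0.87,0.95,0,0,0.01,3],[0.9,0.87,0.95,0,0,0.01,3],[0.9,0.87,0.95,0,0,0.01,3],[0.9,0.87,0.95,0,0,0.01,3],[0,0,0,0,0,0,3],[0,0,0.55,0,0,0,3],[0,0,0.55,0,0,0,3],[0,0,0.55,0,0,0,3],[0,0,0.55,0,0,0,3],[0,0,0,0,0,0,3]]]' 55
python3 -c "
from h import *
A=meas();E=np.load('E.npy');print((np.linalg.inv(A)@np.r_[E,1]).round(4),ctrl.get_state()['ft_force'])"
python3 -m jog '[[[0,0,0.3,0,0,0,3],[0,0,0.3,0,0,0,3],[0,0,0.3,0,0,0,3],[0,0,0,0,0,0,3]]]'
python3 -m jog '[[[0,0,0.3,0,0,0,3],[0,0,0.3,0,0,0,3],[0,0,0,0,0,0,3]]]'
```

```text
time: 16.25
position: [0.5429, -0.0514, 0.2026]
tool_rot: [1.198, 2.5, 0.788]
ft_force: [-0.4, 0.0, -2.7]
grip_width: 0.539
[-9.00e-04  9.00e-04  2.07e-02  1.00e+00] [ 0.0198821   0.40714184 -2.1844415 ]
time: 16.8
position: [0.5473, -0.0485, 0.1959]
tool_rot: [1.197, 2.499, 0.788]
ft_force: [0.2, -0.3, -3.1]
grip_width: 0.535
time: 17.1
position: [0.5501, -0.0465, 0.191]
tool_rot: [1.197, 2.498, 0.787]
ft_force: [1.4, -1.8, -4.6]
grip_width: 0.54
```

Little force with the mouth about 7 mm past the end face, so it has entered. I keep going.

```bash
python3 -m jog '[[[0,0,0.3,0,0,0,3],[0,0,0.3,0,0,0,3],[0,0,0.3,0,0,0,3],[0,0,0,0,0,0,3]]]'
python3 -m jog '[[[0,0,0.3,0,0,0,3],[0,0,0.3,0,0,0,3],[0,0,0.2,0,0,0,3],[0,0,0,0,0,0,3]]]'
python3 -c "
from h import *
A=meas();E=np.load('E.npy');print((np.linalg.inv(A)@np.r_[E,1]).round(4),A[:3,:3].T@ctrl.get_state()['ft_force'],ctrl.get_state()['torque'])"
```

```text
time: 17.5
position: [0.5541, -0.0433, 0.1836]
tool_rot: [1.197, 2.498, 0.787]
ft_force: [1.8, -2.3, -4.2]
grip_width: 0.538
time: 17.9
position: [0.5578, -0.0405, 0.1772]
tool_rot: [1.197, 2.498, 0.787]
ft_force: [1.6, -3.4, -5.8]
grip_width: 0.535
[-5.00e-04  9.00e-04 -1.13e-02  1.00e+00] [-5.29740714 -4.10888507  4.70732657] [-1.68437819  0.58201605 -0.62568253]
```

```bash
python3 -m jog '[[[0,0,0.2,0,0,0,3],[0,0,0.2,0,0,0,3],[0,0,0,0,0,0,3]]]'
python3 -m jog '[[[0,0,0.15,0,0,0,3],[0,0,0,0,0,0,3]]]'
python3 -m jog '[[[0,0,0.15,0,0,0,3],[0,0,0,0,0,0,3]]]'
python3 -c "
from h import *
A=meas();E=np.load('E.npy');print((np.linalg.inv(A)@np.r_[E,1]).round(4),A[:3,:3].T@ctrl.get_state()['ft_force'],ctrl.get_state()['torque'])"
```

```text
time: 18.35
position: [0.5595, -0.0392, 0.1742]
tool_rot: [1.197, 2.498, 0.788]
ft_force: [1.1, -4.9, -4.0]
grip_width: 0.538
time: 18.55
position: [0.56, -0.0388, 0.1733]
tool_rot: [1.197, 2.498, 0.789]
ft_force: [-1.6, -6.0, -0.5]
grip_width: 0.536
time: 18.75
position: [0.5601, -0.0388, 0.1732]
tool_rot: [1.198, 2.498, 0.791]
ft_force: [-13.4, -8.2, 10.5]
grip_width: 0.535
[-4.00e-04  8.00e-04 -1.63e-02  1.00e+00] [  2.0054896   -6.61283287 -17.57959568] [-1.40411675  1.99943353  0.1277064 ]
```

```bash
python3 -m jog '[[[0,0,0.15,0,0,0,3],[0,0,0,0,0,0,3]]]'
python3 -c "
from h import *
W=imaging.get_image('wrist');A=meas();E=np.load('E.npy');print((np.linalg.inv(A)@np.r_[E,1]).round(4),A[:3,:3].T@ctrl.get_state()['ft_force'],ctrl.get_state()['torque'])
for n in('wrist','scene'):
  if n=='scene': W=imaging.get_image(n)
  for l in('cap_seat','lever_a_grip'):print(n,l,[(px(d).round(1),round(d['conf'],2)) for d in finder.spot_point(l,n)[:4]],proj(W,E))
d,u,O=lean(38.8)
W=imaging.get_image('wrist');cv2.imwrite('w6raw.png',W['frame'])
for a in(1.05,1.25,1.5):
  for s in(1,-1): print(a,s,proj(W,E+O@[s*(.0275+.05*np.sin(a)),0,.016-.05*np.cos(a)]),proj(W,E+O@[s*(.0275+.067*np.sin(a)),0,.016-.067*np.cos(a)]))
"
```

```text
time: 19.1
position: [0.5601, -0.0387, 0.1731]
tool_rot: [1.198, 2.499, 0.794]
ft_force: [-25.5, -11.5, 21.7]
grip_width: 0.538
[-3.00e-04  8.00e-04 -1.64e-02  1.00e+00] [  6.85713551 -10.19923973 -32.91034355] [-1.12754149  2.94331374  0.82426689]
wrist cap_seat [(array([ 88.4, 126.1]), 0.58)] [317.82787718 243.61589549]
wrist lever_a_grip [] [317.82787718 243.61589549]
scene cap_seat [(array([302.3, 188.2]), 0.72), (array([284.5, 133.8]), 0.66)] [303.95688716 188.74786735]
scene lever_a_grip [(array([272.1, 188.2]), 0.57), (array([302.6, 189.1]), 0.57), (array([281.7, 118.5]), 0.36)] [303.95688716 188.74786735]
1.05 1 [317.71109212 117.55761876] [317.72050228  82.90650848]
1.05 -1 [318.01100889 356.41192966] [318.09081955 388.3159632 ]
1.25 1 [317.65175181 109.90159253] [317.63480471  74.57041505]
1.25 -1 [317.96388532 350.4669131 ] [318.02135257 377.94772593]
1.5 1 [317.58917002 106.56450881] [317.54954814  73.42514975]
1.5 -1 [317.90313671 339.7211133 ] [317.93624814 361.40863454]
```

Seated: a 33 N axial push gave no more motion, and the seat is within 1 mm of the estimate. I relax, release and back off along the axis, then measure the arms.

```bash
python3 -m jog '[[[0,0,-0.3,0,0,0,3],[0,0,0,0,0,0,8.7],[0,0,0,0,0,0,8.7],[0,0,0,0,0,0,8.7],[0,0,0,0,0,0,8.7],[0,0,0,0,0,0,8.7],[0,0,-1.5,0,0,0,8.7],[0,0,-2.5,0,0,0,8.7],[0,0,-2.5,0,0,0,8.7],[0,0,-2.5,0,0,0,8.7],[0,0,0,0,0,0,8.7]]]'
python3 - <<'E'
from h import *
np.set_printoptions(precision=4,suppress=True)
W=imaging.get_image("wrist");S=imaging.get_image("scene");E=np.load('E.npy');d,u,O=lean(38.8)
A=meas();print((np.linalg.inv(A)@np.r_[E,1]).round(4))
for n,im in(("wrist",W),("scene",S)):
  for l in("cap_seat","lever_a_grip"):print(n,l,[(px(q).round(1),round(q["conf"],2)) for q in finder.spot_point(l,n)[:4]])
  print(n,"E",proj(im,E))
  for a in(1.05,1.2,1.35,1.5):
    print(a,[proj(im,E+O@[s*(.0275+r*np.sin(a)),0,.016-r*np.cos(a)]).round(1) for s in(1,-1) for r in(.05,.062)])
f=lambda im,c:cv2.resize(im["frame"][c[1]:c[3],c[0]:c[2]],(400,400),interpolation=cv2.INTER_CUBIC)
cv2.imwrite("pics/g.png",cv2.convertScaleAbs(np.hstack([f(W,(220,70,420,270)),f(S,(260,150,340,230))])[:,:,::-1],alpha=1.4))
E
```

```text
time: 20.7
position: [0.5208, -0.0725, 0.2502]
tool_rot: [1.196, 2.492, 0.79]
ft_force: [0.6, -0.1, -0.5]
grip_width: 0.999
[-0.0018  0.0013  0.0722  1.    ]
wrist cap_seat [(array([316.5, 204.5]), 0.79)]
wrist lever_a_grip [(array([317.5, 277.7]), 0.56)]
wrist E [315.4096 199.6466]
1.05 [array([315.2, 118. ]), array([315.1, 103.9]), array([315.5, 275.1]), array([315.5, 288.5])]
1.2 [array([315.2, 114.1]), array([315.2,  99.4]), array([315.6, 274.4]), array([315.6, 287.3])]
1.35 [array([315.2, 111.7]), array([315.2,  96.8]), array([315.6, 272.6]), array([315.6, 284.6])]
1.5 [array([315.3, 110.7]), array([315.2,  96.1]), array([315.6, 269.9]), array([315.6, 280.8])]
scene cap_seat [(array([301.9, 189.6]), 0.94), (array([285.6, 133.5]), 0.61), (array([307.6, 148.6]), 0.54)]
scene lever_a_grip [(array([271.1, 188.6]), 0.57)]
scene E [303.9569 188.7479]
1.05 [array([333.4, 188.4]), array([338. , 186.5]), array([275.2, 182.2]), array([271.1, 179.5])]
1.2 [array([334.5, 191.2]), array([339.3, 190. ]), array([273.8, 184.7]), array([269.3, 182.6])]
1.35 [array([335.2, 194. ]), array([340.1, 193.5]), array([272.8, 187.4]), array([268.1, 185.9])]
1.5 [array([335.3, 197. ]), array([340.3, 197.2]), array([272.2, 190.2]), array([267.4, 189.4])]
```

View pics/g.png

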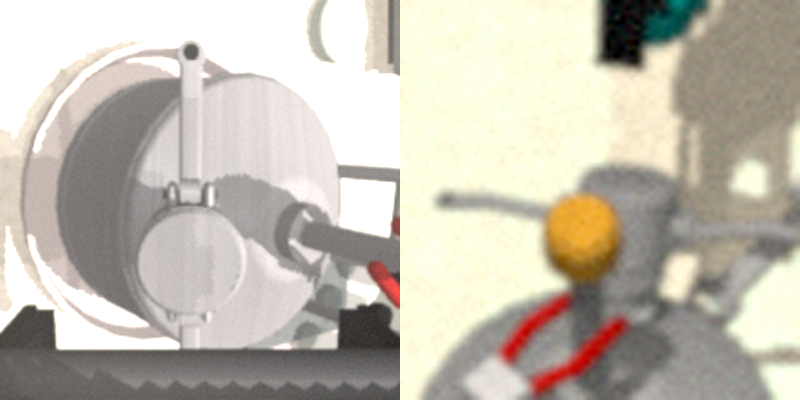

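The cap is seated square on the adaptor: wrist (315,200), scene seat (302,190). Arm a's tip is at wrist (315,95). Arm b's tip is at scene (269,190). Both arms stand open at about 1.35 rad. I go to arm a and pinch it across its width.

```bash
python3 -m jog '[[[1.9,0,0,0,0,0,4],[1.9,0,0,0,0,0,4],[1.9,0,0,0,0,0,4],[1.75,0.13,0,0,0,0,4],[0,0,2,0,0,0,4],[0,0,2,0,0,0,4],[0,0,2,0,0,0,4],[0,0,2,0,0,0,4],[0,0,1,0,0,0,4],[0,0,0.9,0,0,0,4],[0,0,0,0,0,0,4]]]'; python3 -m jog '[[[0,0,0,0,0,0,0],[0,0,0,0,0,0,0],[0,0,0,0,0,0,0],[0,0,0,0,0,0,0],[0,0,0,0,0,0,0],[0,0,0,0,0,0,0]]]' 40
python3 -c "
from h import *
A=meas();E=np.load('E.npy');s=ctrl.get_state();print((np.linalg.inv(A)@np.r_[E,1]).round(4),A[:3,:3].T@s['ft_force'],s['grip_width']*87)"
```

```text
time: 22.25
position: [0.532, 0.0055, 0.1696]
tool_rot: [1.191, 2.497, 0.79]
ft_force: [-0.1, 0.7, -0.8]
grip_width: 0.464
time: 22.85
position: [0.5317, 0.0042, 0.1701]
tool_rot: [1.192, 2.495, 0.789]
ft_force: [-2.6, -3.0, -0.2]
grip_width: 0.107
[-0.0517 -0.0016 -0.0214  1.    ] [-1.59295201 -2.8982716  -1.86653858] 8.978142925429514
```

```bash
python3 -c "
from h import *
np.set_printoptions(precision=3,suppress=True)
s=ctrl.get_state();print(s['joint_positions'],cur())"
```

```text
[ 0.271 -0.154  0.005  2.201 -0.685  0.831  1.36 ] [[-0.627  0.634  0.452  0.532]
 [ 0.779  0.515  0.359  0.004]
 [-0.005  0.577 -0.817  0.17 ]
 [ 0.     0.     0.     1.   ]]
```

The sideways rows fell short because of the joint speed limit, so the pinch is 25 mm from the hinge. I open, slide out along the bar more slowly and pinch again.

```bash
python3 -m jog '[[[0,0,0,0,0,0,4],[0,0,0,0,0,0,4],[0,0,0,0,0,0,4],[0.4,-0.02,0.1,0,0,0,4],[0.4,-0.02,0.1,0,0,0,4],[0.4,-0.02,0.1,0,0,0,4],[0.4,-0.02,0.1,0,0,0,4],[0.4,-0.02,0.1,0,0,0,4],[0.4,-0.02,0.1,0,0,0,4],[0,0,0,0,0,0,4]]]' 
python3 -c "
from h import *
A=meas(2);E=np.load('E.npy');print((np.linalg.inv(A)@np.r_[E,1]).round(4))"; python3 -m jog '[[[0,0,0,0,0,0,0],[0,0,0,0,0,0,0],[0,0,0,0,0,0,0],[0,0,0,0,0,0,0],[0,0,0,0,0,0,0],[0,0,0,0,0,0,0]]]' 40
python3 -c "
from h import *
A=meas(2);E=np.load('E.npy');s=ctrl.get_state();print((np.linalg.inv(A)@np.r_[E,1]).round(4),A[:3,:3].T@s['ft_force'],s['grip_width']*87,s['joint_positions'])"
```

```text
time: 24.0
position: [0.5187, 0.0257, 0.1646]
tool_rot: [1.19, 2.496, 0.79]
ft_force: [0.2, 0.7, 0.6]
grip_width: 0.459
[-0.076  -0.0013 -0.0275  1.    ]
time: 24.7
position: [0.5189, 0.0248, 0.1646]
tool_rot: [1.191, 2.495, 0.789]
ft_force: [-1.0, -0.9, -0.1]
grip_width: 0.112
[-7.58e-02 -8.00e-04 -2.76e-02  1.00e+00] [-0.62120724 -1.17606513 -0.42152634] 9.330914318498612 [ 0.25626193 -0.19074744 -0.02253133  2.24381656 -0.68784829  0.80430419
  1.33011585]
```

Pinched at the 50 mm point. I swing arm a along its arc.

```bash
python3 -m jog '[[[-0.15,0,-0.53,0,0,0,0],[-0.21,0,-0.51,0,0,0,0],[-0.26,0,-0.49,0,0,0,0],[-0.32,0,-0.46,0,0,0,0],[-0.36,0,-0.42,0,0,0,0],[0,0,0,0,0,0,0]]]' 30
python3 -m jog '[[[-0.45,0,-0.41,0,0,0,0],[-0.49,0,-0.35,0,0,0,0],[-0.53,0,-0.29,0,0,0,0],[0,0,0,0,0,0,0]]]' 30
python3 -c "
from h import *
A=meas(1);E=np.load('E.npy');s=ctrl.get_state();print((np.linalg.inv(A)@np.r_[E,1]).round(4),A[:3,:3].T@s['ft_force'],s['grip_width']*87)"
```

```text
time: 25.4
position: [0.5142, 0.0079, 0.1837]
tool_rot: [1.19, 2.501, 0.792]
ft_force: [-5.2, 4.7, -2.3]
grip_width: 0.109
time: 25.8
position: [0.5182, -0.0066, 0.1921]
tool_rot: [1.19, 2.503, 0.793]
ft_force: [-8.0, 4.6, -2.1]
grip_width: 0.11
[-5.17e-02 -1.00e-04  6.10e-03  1.00e+00] [ 9.14414731 -3.25191323 -1.71181152] 9.424044622424203
```

```bash
python3 -m jog '[[[-0.56,0,-0.22,0,0,0,0],[-0.58,0,-0.16,0,0,0,0],[0,0,0,0,0,0,0]]]' 40
python3 -m jog '[[[-0.5,0,-0.07,0,0,0,0],[-0.25,0,-0.02,0,0,0,0],[0,0,0,0,0,0,0]]]'
python3 -c "
from h import *
A=meas(1);E=np.load('E.npy');s=ctrl.get_state();print((np.linalg.inv(A)@np.r_[E,1]).round(4),A[:3,:3].T@s['ft_force'],s['grip_width']*87)"
```

```text
time: 26.15
position: [0.5237, -0.0161, 0.1955]
tool_rot: [1.189, 2.504, 0.794]
ft_force: [-7.8, 5.6, -0.8]
grip_width: 0.106
time: 26.45
position: [0.5286, -0.0227, 0.1967]
tool_rot: [1.188, 2.502, 0.793]
ft_force: [-5.6, 5.3, -0.1]
grip_width: 0.104
[-0.0327 -0.0011  0.0111  1.    ] [ 8.20312597 -1.19254584 -0.58500569] 8.624797588627205
```

```bash
python3 -m jog '[[[-0.3,0,0,0,0,0,0],[-0.3,0,0,0,0,0,0],[0,0,0,0,0,0,0]]]' 50
python3 -m jog '[[[-0.25,0,0,0,0,0,0],[0,0,0,0,0,0,0]]]'
python3 -c "
from h import *
A=meas(1);E=np.load('E.npy');s=ctrl.get_state();print((np.linalg.inv(A)@np.r_[E,1]).round(4),A[:3,:3].T@s['ft_force'],s['grip_width']*87)"
```

```text
time: 26.8
position: [0.5322, -0.0268, 0.197]
tool_rot: [1.188, 2.503, 0.795]
ft_force: [-8.2, 6.9, 2.4]
grip_width: 0.102
time: 27.0
position: [0.5341, -0.0291, 0.1972]
tool_rot: [1.188, 2.502, 0.794]
ft_force: [-6.7, 5.1, 1.6]
grip_width: 0.098
[-0.0242 -0.0016  0.0114  1.    ] [10.26494927 -0.66301122 -2.24117047] 8.58847211801629
```

```bash
python3 -m jog '[[[-0.2,0,0,0,0,0,0],[-0.2,0,0,0,0,0,0],[0,0,0,0,0,0,0]]]' 50
python3 -m jog '[[[-0.2,0,0,0,0,0,0],[0,0,0,0,0,0,0]]]'
python3 -c "
from h import *
A=meas(1);E=np.load('E.npy');s=ctrl.get_state();print((np.linalg.inv(A)@np.r_[E,1]).round(4),A[:3,:3].T@s['ft_force'],s['grip_width']*87)
n='scene';imaging.get_image(n);print([(px(q).round(1),round(q['conf'],2)) for q in finder.spot_point('lever_a_grip',n)[:4]])"
```

```text
time: 27.35
position: [0.5371, -0.033, 0.1973]
tool_rot: [1.188, 2.5, 0.793]
ft_force: [-5.8, 4.6, 0.6]
grip_width: 0.096
time: 27.55
position: [0.5375, -0.0331, 0.1974]
tool_rot: [1.187, 2.503, 0.795]
ft_force: [-11.0, 5.8, 3.3]
grip_width: 0.099
[-0.019  -0.0017  0.0115  1.    ] [11.14033654 -1.11844013 -4.75622818] 8.470139381220319
[(array([281.6, 114.3]), 0.59), (array([272.4, 188. ]), 0.53), (array([451.1, 346.5]), 0.53)]
```

The pinch no longer tells me the angle reliably. I release and press arm a inward from outside with shut fingers, so the contact position shows whether it is flat.

```bash
python3 -m jog '[[[0.3,0,0,0,0,0,4],[0,0,0,0,0,0,4],[0,0,0,0,0,0,4],[0,0,0,0,0,0,4],[0,0,0,0,0,0,4],[0,0,-1,0,0,0,4],[0,0,-1,0,0,0,4],[0,0,-1,0,0,0,4],[0,0,-1,0,0,0,4]]]'
python3 -m jog '[[[0.6,0,0,0,0,0,0],[0.6,0,0,0,0,0,0],[0.6,0,0,0,0,0,0],[0.6,0,0,0,0,0,0],[0.6,0,0,0,0,0,0],[0.6,0,0,0,0,0,0],[0.6,0,0,0,0,0,0],[0.6,0,0,0,0,0,0],[0.4,0,0.6,0,0,0,0],[0,0,1,0,0,0,0],[0,0,1,0,0,0,0],[0,0,0.5,0,0,0,0]]]'
python3 -c "
from h import *
A=meas(1);E=np.load('E.npy');s=ctrl.get_state();print((np.linalg.inv(A)@np.r_[E,1]).round(4),A[:3,:3].T@s['ft_force'],s['grip_width']*87)
W=imaging.get_image('wrist');cv2.imwrite('w7raw.png',W['frame'])
for r in(.03,.05,.067):
  for a in(0,.15,.3,.5):print(r,a,proj(W,E+A[:3,:3]@[.0275+r*np.sin(a),0,.016-r*np.cos(a)]).round(1))
"
```

```text
time: 28.6
position: [0.5195, -0.0493, 0.2311]
tool_rot: [1.19, 2.494, 0.789]
ft_force: [-0.6, -0.7, 0.0]
grip_width: 0.458
time: 29.8
position: [0.501, 0.0036, 0.2027]
tool_rot: [1.191, 2.497, 0.79]
ft_force: [-0.1, -0.1, -0.4]
grip_width: 0.005
[-7.07e-02 -3.00e-04  1.88e-02  1.00e+00] [1.52554166 0.05613469 0.23873415] 0.3351586917028211
0.03 0 [316.2 288.2]
0.03 0.15 [316.2 282.2]
0.03 0.3 [316.2 275.8]
0.03 0.5 [316.2 266.9]
0.05 0 [316.  306.2]
0.05 0.15 [316.  295.1]
0.05 0.3 [316.  283.2]
0.05 0.5 [316.1 266.7]
0.067 0 [315.9 324.9]
0.067 0.15 [315.8 308.7]
0.067 0.3 [315.8 290.9]
0.067 0.5 [315.9 266.5]
```

```bash
python3 -m jog '[[[-0.5,0,0.1,0,0,0,0],[-0.5,0,0.1,0,0,0,0],[-0.5,0,0.1,0,0,0,0],[-0.5,0,0.1,0,0,0,0],[-0.4,0,0,0,0,0,0]]]'
for i in 1 2; do python3 -m jog '[[[-0.3,0,0,0,0,0,0],[0,0,0,0,0,0,0]]]'; done
python3 -c "
from h import *
A=meas(1);E=np.load('E.npy');s=ctrl.get_state();print((np.linalg.inv(A)@np.r_[E,1]).round(4),A[:3,:3].T@s['ft_force'])"
```

```text
time: 30.4
position: [0.5182, -0.0144, 0.2012]
tool_rot: [1.191, 2.495, 0.79]
ft_force: [-3.0, 2.2, 0.1]
grip_width: 0.007
time: 30.6
position: [0.5195, -0.0158, 0.2011]
tool_rot: [1.19, 2.497, 0.791]
ft_force: [-4.0, 2.9, 2.4]
grip_width: 0.003
time: 30.8
position: [0.5202, -0.0164, 0.2011]
tool_rot: [1.189, 2.5, 0.794]
ft_force: [-8.0, 5.8, 4.3]
grip_width: 0.002
[-0.0428 -0.0015  0.0162  1.    ] [ 8.97852877  0.74372718 -6.51215238]
```

```bash
for i in 1 2 3; do python3 -m jog '[[[-0.3,0,0,0,0,0,0],[0,0,0,0,0,0,0]]]'; done
python3 -c "
from h import *
A=meas(1);E=np.load('E.npy');s=ctrl.get_state();print((np.linalg.inv(A)@np.r_[E,1]).round(4),A[:3,:3].T@s['ft_force'])"
```

```text
time: 31.05
position: [0.521, -0.017, 0.201]
tool_rot: [1.187, 2.504, 0.796]
ft_force: [-13.3, 7.1, 8.6]
grip_width: 0.007
time: 31.25
position: [0.5216, -0.0174, 0.2008]
tool_rot: [1.186, 2.509, 0.799]
ft_force: [-17.8, 9.9, 12.4]
grip_width: 0.005
time: 31.45
position: [0.5222, -0.0177, 0.2006]
tool_rot: [1.184, 2.513, 0.802]
ft_force: [-24.6, 12.6, 16.2]
grip_width: 0.009
[-0.0407 -0.0019  0.0149  1.    ] [ 25.51285421  -0.09441635 -18.52425729]
```

Arm a is against its stop: rigid at 25 N, contact face about 32 mm from the axis. I back off and go over to arm b.

```bash
python3 -m jog '[[[0.8,0,0,0,0,0,0],[0.8,0,0,0,0,0,0],[0,0,-1.2,0,0,0,0],[0,0,-1.5,0,0,0,4],[0,0,-1.5,0,0,0,4],[0,0,-1,0,0,0,4],[-0.7,0,0,0,0,0,4],[-0.7,0,0,0,0,0,4],[-0.7,0,0,0,0,0,4],[-0.7,0,0,0,0,0,4],[-0.7,0,0,0,0,0,4],[-0.7,0,0,0,0,0,4]]]'
python3 -m jog '[[[-0.8,0,0,0,0,0,4],[-0.8,0,0,0,0,0,4],[-0.8,0,0,0,0,0,4],[-0.8,0,0,0,0,0,4],[-0.8,0,0,0,0,0,4],[-0.8,0,0,0,0,0,4],[-0.8,0,0,0,0,0,4],[-0.8,0,0,0,0,0,4],[-0.8,0,0,0,0,0,4],[-0.8,0,0,0,0,0,4],[0,0,0,0,0,0,4]]]'
python3 -c "
from h import *
np.set_printoptions(precision=4,suppress=True)
d,u,O=lean(38.8)
A=meas(2);E=np.load('E.npy');s=ctrl.get_state();print((np.linalg.inv(A)@np.r_[E,1]),A[:3,:3].T@s['ft_force'])
W=imaging.get_image('wrist');cv2.imwrite('w8raw.png',W['frame']);S=imaging.get_image('scene');cv2.imwrite('s8raw.png',S['frame'])
for n in('wrist','scene'):print([(px(q).round(1),round(q['conf'],2)) for q in finder.spot_point('lever_a_grip',n)[:4]])
B=T(E+O@[-.0763,0,.0272],O);print(np.linalg.inv(A)@B); rows(A,B,12)"
```

```text
time: 32.7
position: [0.5206, -0.0652, 0.2434]
tool_rot: [1.191, 2.495, 0.79]
ft_force: [0.5, 0.5, 0.4]
grip_width: 0.46
time: 33.8
position: [0.571, -0.1282, 0.2441]
tool_rot: [1.192, 2.494, 0.789]
ft_force: [0.2, 1.1, -0.3]
grip_width: 0.462
[ 0.0754 -0.0011  0.0687  1.    ] [-0.2222  0.2219  1.2034]
[(array([296.9, 204.6]), 0.65)]
[(array([273.7, 186.5]), 0.53), (array([304.6, 141.5]), 0.51)]
[[ 1.     -0.0038  0.0033 -0.0008]
 [ 0.0038  1.     -0.0045 -0.0015]
 [-0.0033  0.0045  1.      0.0961]
 [ 0.      0.      0.      1.    ]]
12 x [-0.01, -0.01, 0.8, 0.02, 0.02, 0.02]
```

```bash
python3 -m jog '[[[0,-0.03,1.6,0,0,0,4],[0,-0.03,1.6,0,0,0,4],[0,-0.03,1.6,0,0,0,4],[0,-0.03,1.6,0,0,0,4],[0,-0.03,1.6,0,0,0,4],[0,0,1.6,0,0,0,4],[0,0,0,0,0,0,4]]]'; python3 -m jog '[[[0,0,0,0,0,0,0],[0,0,0,0,0,0,0],[0,0,0,0,0,0,0],[0,0,0,0,0,0,0],[0,0,0,0,0,0,0],[0,0,0,0,0,0,0]]]' 40
python3 -c "
from h import *
A=meas(1);E=np.load('E.npy');s=ctrl.get_state();print((np.linalg.inv(A)@np.r_[E,1]).round(4),A[:3,:3].T@s['ft_force'],s['grip_width']*87)"
```

```text
time: 34.8
position: [0.6123, -0.0917, 0.1627]
tool_rot: [1.191, 2.499, 0.791]
ft_force: [-0.9, 0.0, -0.5]
grip_width: 0.459
time: 35.4
position: [0.613, -0.094, 0.1653]
tool_rot: [1.191, 2.494, 0.789]
ft_force: [-1.4, -0.8, 0.0]
grip_width: 0.094
[ 7.57e-02  3.00e-04 -2.70e-02  1.00e+00] [-1.01431503 -0.12797161  0.89003388] 8.40165320647742
```

Arm b is pinched. I swing it along the mirrored arc.

```bash
python3 -m jog '[[[0.15,0,-0.53,0,0,0,0],[0.21,0,-0.51,0,0,0,0],[0.26,0,-0.49,0,0,0,0],[0.32,0,-0.46,0,0,0,0],[0.36,0,-0.42,0,0,0,0],[0.45,0,-0.41,0,0,0,0],[0.49,0,-0.35,0,0,0,0],[0.53,0,-0.29,0,0,0,0],[0,0,0,0,0,0,0]]]' 30
python3 -m jog '[[[0.56,0,-0.22,0,0,0,0],[0.58,0,-0.16,0,0,0,0],[0.5,0,-0.07,0,0,0,0],[0.5,0,-0.02,0,0,0,0],[0,0,0,0,0,0,0]]]' 50
python3 -m jog '[[[0.3,0,0,0,0,0,0],[0.3,0,0,0,0,0,0],[0,0,0,0,0,0,0]]]'
python3 -c "
from h import *
A=meas(1);E=np.load('E.npy');s=ctrl.get_state();print((np.linalg.inv(A)@np.r_[E,1]).round(4),A[:3,:3].T@s['ft_force'],s['grip_width']*87)"
```

```text
time: 36.35
position: [0.5838, -0.0921, 0.1982]
tool_rot: [1.193, 2.477, 0.78]
ft_force: [2.9, -11.0, 8.0]
grip_width: 0.085
time: 36.85
position: [0.5713, -0.0844, 0.2063]
tool_rot: [1.195, 2.462, 0.773]
ft_force: [-3.5, -23.0, 18.1]
grip_width: 0.052
time: 37.15
position: [0.5683, -0.0819, 0.2076]
tool_rot: [1.196, 2.458, 0.771]
ft_force: [-6.2, -26.5, 22.7]
grip_width: 0.056
[ 0.0394 -0.0023  0.0221  1.    ] [-17.11769055  -3.35455603 -29.53236336] 4.445694384528145
```

Arm b pivoted at a larger radius than assumed. The load is 35 N and the bar is slipping in the pads near 0.2 rad. I release and push it home from outside, as with arm a.

```bash
python3 -m jog '[[[-0.5,0,-0.5,0,0,0,0],[-0.5,0,-0.5,0,0,0,0.5],[0,0,0,0,0,0,4],[0,0,0,0,0,0,4],[0,0,0,0,0,0,4],[0,0,0,0,0,0,4],[0,0,-1.2,0,0,0,4],[0,0,-1.2,0,0,0,4],[0,0,-1.3,0,0,0,4],[-0.7,0,0,0,0,0,0],[-0.7,0,0,0,0,0,0],[-0.7,0,0,0,0,0,0]]]' 40
python3 -m jog '[[[-0.7,0,0,0,0,0,0],[-0.7,0,0,0,0,0,0],[-0.7,0,0,0,0,0,0],[-0.6,0,0,0,0,0,0],[0,0,0,0,0,0,0],[0,0,0,0,0,0,0]]]'
python3 - <<'E'
from h import *
np.set_printoptions(precision=4,suppress=True)
d,u,O=lean(38.8);E=np.load('E.npy');A=meas(2);s=ctrl.get_state();print(np.linalg.inv(A)@np.r_[E,1],A[:3,:3].T@s['ft_force'],s['grip_width'])
S=imaging.get_image("scene");print([(px(q).round(1),round(q['conf'],2)) for q in finder.spot_point('lever_a_grip','scene')[:4]],[proj(S,E+O@[-.0275-.05*np.sin(a),0,.016-.05*np.cos(a)]).round(1) for a in(0,.2,.4,.8)])
rows(A,T(E+O@[-.080,0,-.020],O),6)
E
```

```text
time: 38.4
position: [0.5591, -0.1062, 0.2352]
tool_rot: [1.191, 2.495, 0.789]
ft_force: [-0.1, 0.1, 0.5]
grip_width: 0.267
time: 39.0
position: [0.5757, -0.1266, 0.2353]
tool_rot: [1.191, 2.495, 0.79]
ft_force: [0.3, -0.2, 0.6]
grip_width: 0.003
[0.0778 0.0003 0.059  1.    ] [-0.9842  0.6525 -0.574 ] 0.0015069961433502926
[(array([302.2, 138. ]), 0.62), (array([287. , 176.4]), 0.52)] [array([293.5, 174.2]), array([289.4, 174.2]), array([285.4, 175. ]), array([278.5, 178.7])]
6 x [-0.04, 0.0, 0.65, 0.04, 0.03, 0.04]
```

```bash
python3 -m jog '[[[0,0,1,0,0,0,0],[0,0,1,0,0,0,0],[0,0,1,0,0,0,0],[0,0,0.9,0,0,0,0],[0.5,0,0,0,0,0,0],[0.5,0,0,0,0,0,0],[0.5,0,0,0,0,0,0],[0.5,0,0,0,0,0,0],[0.5,0,0,0,0,0,0],[0.5,0,0,0,0,0,0],[0,0,0,0,0,0,0]]]'
for i in 1 2 3; do python3 -m jog '[[[0.3,0,0,0,0,0,0],[0,0,0,0,0,0,0]]]'; done
python3 -c "
from h import *
A=meas(1);E=np.load('E.npy');s=ctrl.get_state();print((np.linalg.inv(A)@np.r_[E,1]).round(4),A[:3,:3].T@s['ft_force'])"
```

```text
time: 40.3
position: [0.574, -0.0887, 0.2037]
tool_rot: [1.19, 2.495, 0.79]
ft_force: [0.1, -0.8, 0.2]
grip_width: 0.003
time: 40.5
position: [0.5724, -0.0866, 0.2034]
tool_rot: [1.19, 2.495, 0.79]
ft_force: [-0.6, -0.2, 0.3]
grip_width: -0.001
time: 40.7
position: [0.5708, -0.0849, 0.2037]
tool_rot: [1.191, 2.494, 0.789]
ft_force: [0.5, -1.7, 1.0]
grip_width: 0.006
time: 40.9
position: [0.5694, -0.0835, 0.2041]
tool_rot: [1.191, 2.492, 0.788]
ft_force: [1.7, -4.1, 1.9]
grip_width: 0.002
[4.04e-02 2.00e-04 2.07e-02 1.00e+00] [-4.75648976  0.54676085 -2.43419955]
```

```bash
for i in 1 2 3 4; do python3 -m jog '[[[0.3,0,0,0,0,0,0],[0,0,0,0,0,0,0]]]'; done
python3 -c "
from h import *
A=meas(1);E=np.load('E.npy');s=ctrl.get_state();print((np.linalg.inv(A)@np.r_[E,1]).round(4),A[:3,:3].T@s['ft_force'])"
```

```text
time: 41.15
position: [0.5683, -0.0824, 0.2045]
tool_rot: [1.192, 2.489, 0.786]
ft_force: [3.4, -6.4, 1.0]
grip_width: 0.006
time: 41.35
position: [0.5674, -0.0818, 0.2049]
tool_rot: [1.193, 2.485, 0.784]
ft_force: [6.7, -8.5, 0.5]
grip_width: 0.003
time: 41.55
position: [0.5667, -0.0813, 0.2053]
tool_rot: [1.194, 2.481, 0.781]
ft_force: [10.2, -11.7, -1.9]
grip_width: 0.003
time: 41.75
position: [0.5659, -0.0808, 0.2057]
tool_rot: [1.195, 2.477, 0.778]
ft_force: [15.0, -13.7, -3.8]
grip_width: 0.006
[ 3.65e-02 -1.00e-04  2.20e-02  1.00e+00] [-19.1328637   -0.45514092   5.776774  ]
```

Stiff, as on the other side (faces at 40.7 and 36.5 mm, nearly symmetric). I back off and look with the last picture.

```bash
python3 -m jog '[[[-0.9,0,0,0,0,0,0],[-0.9,0,0,0,0,0,0],[-0.9,0,0,0,0,0,0],[0,0,-1.5,0,0,0,0],[0,0,-1.5,0,0,0,0],[0,0,-1.5,0,0,0,0],[0,0,-1.5,0,0,0,0],[0,0,-1.5,0,0,0,0],[0,0,-1.5,0,0,0,0],[0,0,0,0,0,0,0],[0,0,0,0,0,0,0]]]'
python3 - <<'E'
from h import *
np.set_printoptions(precision=4,suppress=True)
d,u,O=lean(38.8);E=np.load('E.npy');A=meas(1);print(np.linalg.inv(A)@np.r_[E,1])
S=imaging.get_image("scene");W=imaging.get_image("wrist")
f=lambda im,c:cv2.resize(im["frame"][c[1]:c[3],c[0]:c[2]],(400,400),interpolation=cv2.INTER_CUBIC)
cw=proj(W,E+d*.03).astype(int);x0=int(np.clip(cw[0]-80,0,480));y0=int(np.clip(cw[1]-80,0,240));print(x0,y0)
cv2.imwrite("pics/z.png",cv2.convertScaleAbs(np.hstack([f(W,(x0,y0,x0+160,y0+160)),f(S,(270,145,340,215))])[:,:,::-1],alpha=1.4))
for n,im in(("wrist",W),("scene",S)):
  print(n,[(px(q).round(1),round(q['conf'],2)) for q in finder.spot_point('lever_a_grip',n)[:4]],[(px(q).round(1),round(q['conf'],2)) for q in finder.spot_point('cap_seat',n)[:2]],"E",proj(im,E))
  for s in(1,-1):print(s,[proj(im,E+O@[s*(.0275+.05*np.sin(a)),0,.016-.05*np.cos(a)]).round(1).tolist() for a in(0,.15,.3)],"tip",[proj(im,E+O@[s*(.0275+.062*np.sin(a+.08)),0,.016-.062*np.cos(a+.08)]).round(1).tolist() for a in(0,.15,.3)])
E
```

```text
time: 42.9
position: [0.5375, -0.1264, 0.2773]
tool_rot: [1.19, 2.494, 0.789]
ft_force: [-0.7, -0.2, -0.9]
grip_width: 0.006
[0.0536 0.0004 0.1098 1.    ]
237 61
wrist [(array([317.3, 174.8]), 0.7)] [(array([318. , 137.7]), 0.71)] E [317.5712 139.5288]
1 [[317.8, 107.8], [317.9, 98.3], [317.9, 89.1]] tip [[317.9, 100.3], [318.0, 88.0], [318.0, 76.3]]
-1 [[317.6, 173.4], [317.5, 181.6], [317.5, 189.2]] tip [[317.6, 181.6], [317.5, 191.8], [317.5, 200.9]]
scene [(array([304.6, 137.8]), 0.45), (array([292.9, 173.2]), 0.43)] [(array([307.1, 146.2]), 0.92), (array([304.5, 186.5]), 0.62)] E [303.9569 188.7479]
1 [[316.3, 176.6], [319.3, 177.2], [322.3, 178.1]] tip [[318.7, 172.1], [322.5, 173.1], [326.1, 174.6]]
-1 [[293.5, 174.2], [290.4, 174.1], [287.4, 174.5]] tip [[291.7, 169.3], [287.9, 169.5], [284.2, 170.3]]
```

View pics/z.png

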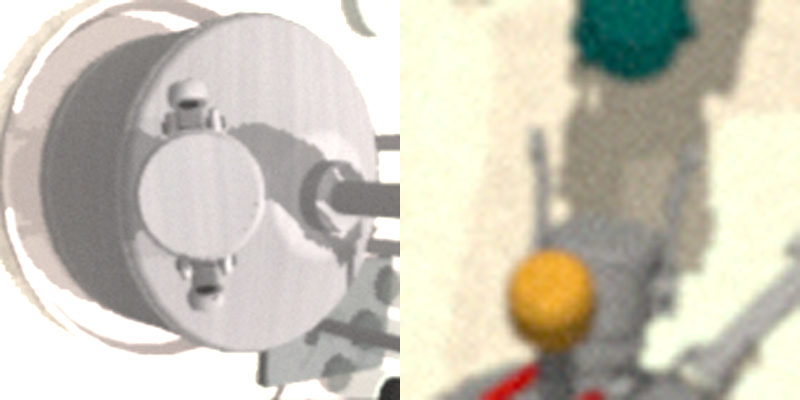

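The last picture shows both arms lying along the cap. Their tips are at wrist (312,99) and (320,178), against (318,100) and (318,182) predicted for flat arms. The tip spread in the scene view is 27.6 px, against 27.0 predicted for flat. The cap is seated at wrist (318,138). The tool is clear, so I hand in.

```bash
python3 -m jog '[[[0,0,-1.5,0,0,0,0],[0,0,-1.5,0,0,0,0],[0,0,0,0,0,0,0],[0,0,0,0,0,0,0]]]'; python3 -c "
from bench import close_job;print(close_job())"
```

```text
time: 43.65
position: [0.5241, -0.1379, 0.3026]
tool_rot: [1.19, 2.493, 0.789]
ft_force: [-0.6, -0.6, -1.0]
grip_width: 0.004
the job is handed in; nothing more can be done
None
```

The solvent can is closed: the grey cap is fully home on the leaning adaptor, and both arms are folded flat along its side. I handed the job in at about 43.7 s, with the robot touching nothing.

**Seating:** a 33 N push along the adaptor's axis gave no further movement, within about 1 mm of the expected seat. Both arms were still open then, at about 1.35 rad by estimate.

**Folding:** I pinched and swung arm a, then arm b, and pressed each from outside until it was rigid, at about 25 N and 20 N.

**Last checks:** in the final picture the arm tips lie within 2–6 px of where flat arms should be. Their spread in the scene camera is 27.6 px, against 27.0 px predicted for flat arms. I did not take a separate picture of the other things on the bench to confirm they are unmoved.

**What disagreed or failed on the way:**
- **Reach:** the fingertips stand roughly 30 mm further back than stated, so my first grasp shut on nothing above the cap without moving it.
- **Arm a:** the first pinch landed 25 mm from the hinge because the joint speed limit cut the move short. I redid it at 50 mm.
- **Arm b:** its bar slipped in the pads during the swing, loading the wrist to about 35 N. The push from outside finished it.
- **Cap rotation:** the cap ended turned a few degrees on the adaptor, which the task allows.

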